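Wind the binocular clamp shut with its loose crank

ROBOT

A 6-joint arm with a two-finger parallel gripper is mounted at the origin on the work surface. World frame = base frame: x ahead of the robot, y to its left, z up, the work surface at z = 0. Lengths are in m, angles in rad, forces in N, time in s.
With the tool pointing down it reaches from about 0.425 to 0.95 m from the base axis. Payload 3.5 kg.
Tool frame: the origin (TCP) lies at the very end of the fingers, on their centre line; the grasp point (between the pads) lies 19 mm behind it (grasp_offset is the distance from the TCP to the grasp point, in m); z points along the fingers, y is the direction in which the jaws open and shut (so a half turn about z gives the same grasp; the last joint's range is limited). The gripper opens to 85 mm and grips with 20 to 120 N. Pads are 22 mm wide; open, the fingers measure 114 mm over their backs; the gripper's body (76 mm by 85 mm) begins 54 mm behind the grasp point. The pads swing forward as they close: fully open they stand 13 mm farther back than shut.
Start: joints at [1.005, 0.286, 1.577, -0, 1.279, -0.15], TCP at [0.273, 0.617, 0.192] pointing down, gripper open.
Joint ranges: [-2.77, 2.77], [-0.9, 2.22], [0.21, 2.48], [-1.53, 4.67], [0.24, 2.81], [-2.84, 2.84]. Speed limits (rad/s): [2.79, 2.79, 3.14, 3.14, 3.14, 3.14].

INTERFACE

Orientations are given as a unit quaternion [x, y, z, w].
In Python, from workcell import read_state, grab_frame, close_job, grasp_offset gives the robot as it stands.
- The arm moves only by the tool step_arm, never from a script. Its argument "targets" is a list of rows, each an object with "offset": the shift along the tool's x, y, z in cm, a list of three; "twist": the turn, a rotation vector about the tool's x, y, z in rad, a list of three; "grip": the finger opening in cm, from 0 to 8.54. In form: [{"offset": [dx, dy, dz], "twist": [wx, wy, wz], "grip": grip}, ...]. A call has 1 to 20 rows; each row shifts and turns the commanded pose from where the row before left it, along the tool's axes as they then stand; what a row does not reach is not made up. A row lasts 1/8 s, in which the tool goes at most 62.5 mm and 10.7 degrees, less where a joint would pass 70% of its speed; a pose out of reach is approached as far as the arm can. A call is refused whole if a number of a shift passes 6.25 or a number of a turn 0.188, either way. A call with a gripper value outside its range is refused whole. The fingers move at their own pace and stop on an object; "newtons" is the grip in N (left out, the last holds). Time passes only in rows, so rows that do not move let the fingers close. It gives the time, the measured TCP pose, the force and the opening at its end, in the units of the state.
- read_state(): the state, without advancing time (a new reading comes with each control period).
- grab_frame(name): name is "side" or "top" or "wrist"; returns a dict with "img" (400x640x3 uint8, red, green, blue), "range_z" (400x640 float32, m along the optical axis (not along the pixel's ray), 0 where there is no reading), "fx", "fy", "cx", "cy" (pixels), "camera_from_world" (4x4, takes a point from world to camera coordinates); the wrist camera has in their place "hand_eye" (4x4, takes a point from camera to tool coordinates, whose origin is the TCP and whose axes are the flange's). Camera axes: x right, y up, looking along -z (the intrinsics and any distortion apply to the point x, -y, -z); pixel columns grow to the right and rows downward; lengths in m; the calibration is good to about 2 mm. A picture is of the moment at which its call begins: read the wrist's pose just before it.
- close_job(): hands the job in, once; it reports no verdict.
The state is a dict: "clock": time; "joint_pos": joint angles; "qd": joint speeds; "joint_efforts": joint torques, N m; "eef_pos": TCP position; "orientation": TCP orientation; "contact_force": force on the tool from outside, world axes, zero at the start; "wrist_torque": the same for the moment, N m; "gripper_width": opening from 0.0 (shut) to 1.0 (fully open).
Only numpy, scipy, OpenCV 4.12 (cv2) and the standard library are available. Lean on these libraries where they do the work, as an engineer would, in place of code of your own. Each camera call takes 0.05 s, during which the arm holds its last target. There are 200 camera calls.

TASK

Take the loose crank from the rubber mat, fit it fully down onto the square shaft of the binocular clamp, and wind it clockwise until the jaw holds the binoculars snugly against the fence, at about 20 N and never hard; you have to feel for this, as the fence is set differently each time. Then lift the crank straight off, leaving the clamp tight, and stand it upright on its mat again. Work the clamp only through the crank, gently: do not press hard on the shaft, do not touch the jaw, the fence or the binoculars, and leave the cup, the focusing wheel, the bridge hinge and the small gate as they are.

Things in the scene. Friction and masses are not known exactly. Their poses are not given: they have to be found in the camera images.
- crank_boss (a point): Loose steel crank, about 0.28 kg, standing upright on its hub. This point is the centre of its square grip boss (24 x 24 mm, 36 mm tall, sides parallel to x and y), 48 mm above the hub's underside. z is up; x runs along the crank arm from hub to handle. Below the boss the hub is 34 x 34 mm, 30 mm tall. A counterweight reaches 36 mm along -x.
- crank: The crank; origin on the hub's axis at its underside, axes as for crank_boss. In the underside is a square socket 15.5 mm wide and 25 mm deep, its sides parallel to x and y; it fits in four ways. With the crank fully home, the underside rests on the shoulder at the foot of the square shaft.
- crank_handle (a point): Centre of the crank's upright red handle sleeve, 20 mm in diameter and 44 mm tall, spinning freely on its pin; 65 mm from the hub's axis along the crank's x and 58 mm above the hub's underside. The arm below it is 16 mm wide, its upper face 30 mm above the hub's underside.
- shaft_base (a point): Foot of the upright brass square shaft on the clamp's gearbox, on its axis, at the shoulder where the seated hub rests, 80 mm above the counter. The shaft is 14 mm square, sides parallel to this frame's x and y, 23 mm tall; its top 5 mm taper to 10.5 mm square. The frame turns with the shaft; z is up.
- winder (a joint): Turn of the square shaft in rad, growing clockwise seen from above (end stop at 5.5); starts between 0 and 0.5. Dry friction of about 0.40 N m resists turning and keeps the clamp tight when let go. Each rad moves the jaw 10 mm, so each newton of clamping adds 0.010 N m. Shutting the clamp takes 1.3 to 3.0 rad from the start.
- stand: The fixed clamp: green gearbox (90 x 90 mm, 76 mm tall, origin under its centre, on the shaft's axis) with a bed 15 mm high, 150 mm wide, running 300 mm along its +x; it carries the shaft and the jaw.
- jaw: The moving jaw; origin at the foot of its rubber face (106 mm wide, 42 mm tall), which looks and moves along +x, away from the gearbox, towards the binoculars and the fence. The rubber gives 1 mm for about 15 N, so once the binoculars meet the fence the squeeze grows by about 15 N per 0.1 rad of the shaft.
- fence: Fixed fence plate at the far end of the clamp bed; the origin is at the foot of its rubber face, which looks along -x towards the jaw. It is pinned at a different place along the bed each time; the reading is too coarse to tell when the clamp is tight.
- mat_top (a point): Centre of the top of the dark blue-grey rubber mat on which the crank stands, 130 x 130 mm, 4 mm thick, fixed.
- cup_mid (a point): Middle of the white porcelain lens-testing cup, 68 mm across, 55 mm tall, loose.
- wheel_mid (a point): Middle of the green focusing wheel lying flat, 42 mm across, 24 mm tall, loose.
- hinge_mid (a point): Middle of the chrome bridge hinge lying flat, 106 mm long along x, 22 mm across the middle, 28 mm tall, loose.
- gate_tip (a point): Free upper corner of the small swinging steel gate, 120 mm above the counter, 178 mm from its hinge post; the gate is easily knocked round.
- binoculars: Dark ship's binoculars lying loose on the clamp bed between jaw and fence, 0.75 kg, barrels along y, 124 mm over both barrels along x, 150 mm long, 54 mm high; origin at the centre of the underside. The jaw pushes them along the bed, with some friction, until they meet the fence.
Things that resemble listed ones, but are neither listed nor needed, are in the scene too. Leave any pink or purple look-alike of the crank alone.

How it is judged:
On the way, in this order (a step that is already met when the one before it is completed fails the run):
1. the crank is fully down on the square shaft (z of crank_boss in the frame of shaft_base below 0.051 m and horizontal distance between crank_boss and shaft_base below 0.004 m), for 0.2 s.
2. the jaw grips the binoculars with the crank still on the shaft (contact force between each of jaw, fence and binoculars above 8 N and z of crank_boss in the frame of shaft_base below 0.056 m and horizontal distance between crank_boss and shaft_base below 0.006 m), for 0.2 s.
At the end, for the whole second after the job is handed in: The jaw and the fence each press on the binoculars with more than 8 N and the jaw with less than 40 N; the crank stands upright (within 0.1 rad) on its hub on the mat, its axis within 60 mm of the mat's centre (contact force between jaw and binoculars between 8 and 40 N and contact force between fence and binoculars above 8 N and horizontal distance between crank_boss and mat_top below 0.06 m and z of crank_boss in the frame of mat_top between 0.045 and 0.051 m and angle between crank_boss's own z axis and vertical below 0.1 rad); the robot touches nothing.
It fails at once if the clamp squeezes the binoculars with more than 40 N (contact force between jaw and binoculars above 40 N).
It fails at once if the crank, while not fully down, is pressed or jammed against the clamp's shaft with more than 35 N (contact force between crank and stand above 35 N and z of crank_boss in the frame of shaft_base above 0.052 m).
It fails at once if the robot touches the jaw, the fence or the binoculars (contact force between the arm and jaw above 1 N or contact force between the arm and fence above 1 N or contact force between the arm and binoculars above 1 N).
It fails at once if the cup, the focusing wheel or the bridge hinge is moved by 15 mm (distance of any of cup_mid, wheel_mid, hinge_mid from where it was at the start of the episode above 0.015 m).
It fails at once if the gate is swung by 15 mm at its tip (distance of gate_tip from where it was at the start of the episode above 0.015 m).
It also fails if it takes over 72 s, if anything falls off the work surface, if the arm or the gripper's body presses on something with over 40 N, if the wrist force passes 120 N, or if a joint passes its speed limit or range.

## Working session

There is one attempt and no reset: what is moved stays moved. The work goes in short steps, Python scripts to look and compute and a tool call to move; the robot and the scene stay as the last step left them, time stands still between calls to the robot, and variables do not carry over. Pictures are saved under pics/ and viewed, about 8 in all and at most 12, crops included, and the job is handed in when it is done.

Besides the shell and the picture viewer there is one more tool, called after "Call:" in YAML: its name, and indented under it one key for each argument. step_arm: Moves the arm, as the interface text tells. Its arguments: {"type":"object","properties":{"targets":{"type":"array","items":{"type":"object","properties":{"offset":{"type":"array","items":{"type":"number"}},"twist":{"type":"array","items":{"type":"number"}},"grip":{"type":"number"}}}},"newtons":{"type":"number"}},"required":["targets"]}

```bash
mkdir -p pics; ls; cat > h.py <<'E'
import numpy as np,cv2
from workcell import read_state,grab_frame,close_job,grasp_offset
from scipy.spatial.transform import Rotation as R
def T_wc(f,s=None):
    if 'camera_from_world' in f: return np.linalg.inv(np.array(f['camera_from_world']))
    T=np.eye(4);T[:3,:3]=R.from_quat(s['orientation']).as_matrix();T[:3,3]=s['eef_pos'];return T@np.array(f['hand_eye'])
def cloud(f,T):
    z=f['range_z'];v,u=np.mgrid[:z.shape[0],:z.shape[1]]
    P=np.stack([(u-f['cx'])/f['fx']*z,-(v-f['cy'])/f['fy']*z,-z],-1)
    W=P@T[:3,:3].T+T[:3,3];W[z<=0]=np.nan;return W
def ray(f,T,u,v,h):
    d=T[:3,:3]@np.array([(u-f['cx'])/f['fx'],-(v-f['cy'])/f['fy'],-1.]);o=T[:3,3]
    return o+d*(h-o[2])/d[2]
def save(n,img,crop=None,k=1):
    if crop: img=img[crop[1]:crop[3],crop[0]:crop[2]]
    cv2.imwrite('pics/'+n+'.png',cv2.resize(img[:,:,::-1],None,fx=k,fy=k,interpolation=cv2.INTER_CUBIC))
E
python3 - <<'E'
from h import *
s=read_state();print({k:np.round(v,3) for k,v in s.items()},grasp_offset)
ims=[]
for n in['top','side']:
    f=grab_frame(n);print(n,f.keys(),f['fx'],f['cx'],f['cy'],np.round(f['camera_from_world'],3).tolist());save(n+'0',f['img']);np.save(n+'0.npy',f,allow_pickle=True)
E
```

```text
pics
{'clock': np.float64(0.0), 'joint_pos': array([ 1.005,  0.287,  1.578,  0.   ,  1.279, -0.15 ]), 'qd': array([ 0.002, -0.   ,  0.   , -0.   ,  0.001, -0.   ]), 'joint_efforts': array([ 2.0000e-03, -4.0597e+01, -2.9264e+01, -0.0000e+00,  6.0000e-03,
        0.0000e+00]), 'eef_pos': array([0.272, 0.617, 0.191]), 'orientation': array([ 0.206,  0.978, -0.001, -0.   ]), 'contact_force': array([-0.071,  0.393, -0.099]), 'wrist_torque': array([-0.032, -0.006,  0.011]), 'gripper_width': np.float64(0.999)} 0.0187
top dict_keys(['img', 'range_z', 'fx', 'fy', 'cx', 'cy', 'camera_from_world']) 473.9459877029428 318.79058677108634 197.149083417659 [[-0.019, -1.0, 0.008, 0.046], [0.981, -0.017, 0.193, -0.562], [-0.192, 0.011, 0.981, -1.092], [0.0, 0.0, 0.0, 1.0]]
side dict_keys(['img', 'range_z', 'fx', 'fy', 'cx', 'cy', 'camera_from_world']) 384.32484779906395 316.29882558622865 210.270571608694 [[0.969, -0.248, 0.013, -0.549], [0.179, 0.737, 0.652, -0.181], [-0.171, -0.629, 0.758, -0.918], [0.0, 0.0, 0.0, 1.0]]
```

View pics/top0.png

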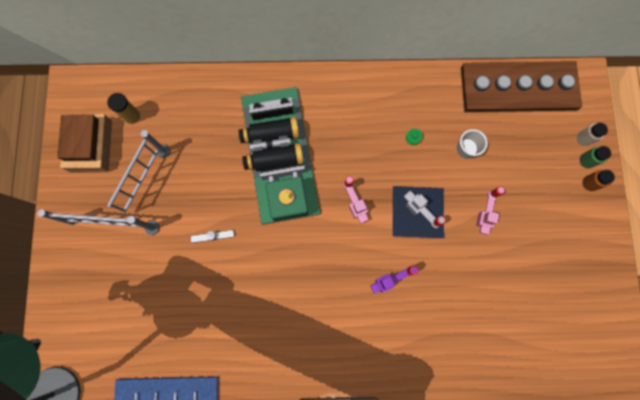

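View pics/side0.png

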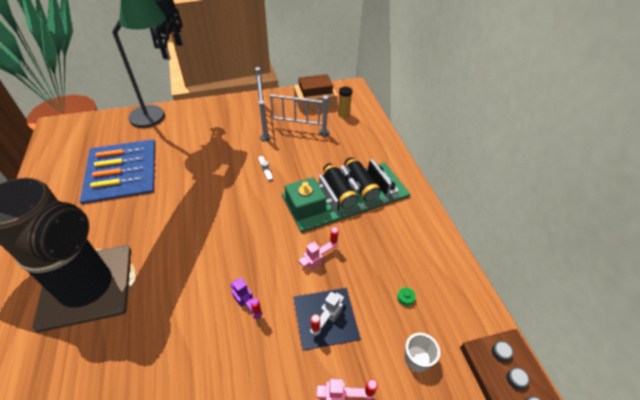

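The grey steel crank is on the dark mat: top image hub (415,200), red handle (440,221). Its look-alikes are pink at (357,200) and (490,210) and purple at (390,283). The shaft is brass at (287,196), with the gearbox below the binoculars. I'll measure the mat crank and the shaft and enlarge a crop of each.

```bash
python3 - <<'E'
from h import *
f=np.load('top0.npy',allow_pickle=True).item();T=T_wc(f);W=cloud(f,T);im=f['img']
def reg(n,m,zlo,zhi):
    m=m&(W[...,2]>zlo)&(W[...,2]<zhi);p=W[m]
    if len(p): v,u=np.nonzero(m);print(n,len(p),'px',u.mean().round(1),v.mean().round(1),'med',np.median(p,0).round(4),'mid',((np.percentile(p,3,0)+np.percentile(p,97,0))/2).round(4))
box=lambda a,b,c,d:np.pad(np.ones((d-b,c-a),bool),((b,400-d),(a,640-c)))
hsv=cv2.cvtColor(im,cv2.COLOR_RGB2HSV);H,S,V=[hsv[...,i].astype(int) for i in range(3)]
c=box(390,185,447,242)
reg('matdark',c&(V<90),-.01,.02)
reg('boss',c&(S<60),.062,.08);reg('handle',c,.078,.1);reg('arm/low',c&(S<60),.025,.045)
g=box(255,165,325,225)
reg('shaft',g&(H>15)&(H<30)&(S>100),.09,.12);reg('gearbox top',g,.065,.085)
b=box(235,85,325,225)
reg('jaw/fence/bino',b&(W[...,1]<2),.03,.08)
for n,u,v in[('cup',472,145),('wheel',415,136),('hinge',212,237),('pinkL',357,200),('gatetop',145,133),('gate2',110,205),('post2',42,213),('p3',153,228)]: print(n,np.nanmedian(W[v-3:v+4,u-3:u+4].reshape(-1,3),0).round(3))
a=cv2.resize(im[180:245,385:450],(390,390),interpolation=2);d=cv2.resize(im[165:230,250:315],(390,390),interpolation=2);save('crop',np.hstack([a,d]))
E
```

```text
matdark 1864 px 416.2 213.1 med [ 0.5253 -0.2063  0.0034] mid [ 0.5318 -0.2132  0.0034]
boss 109 px 419.7 201.5 med [ 0.5461 -0.2045  0.069 ] mid [ 0.5459 -0.2052  0.0678]
handle 58 px 440.4 220.3 med [ 0.4976 -0.2469  0.084 ] mid [ 0.497  -0.2484  0.084 ]
arm/low 288 px 418.8 207.8 med [ 0.5333 -0.208   0.0329] mid [ 0.5338 -0.2118  0.033 ]
shaft 41 px 285.2 195.3 med [0.5597 0.1139 0.1005] mid [0.5607 0.1142 0.0985]
gearbox top 1359 px 285.9 197.6 med [0.5583 0.1131 0.0752] mid [0.5602 0.1134 0.0754]
jaw/fence/bino 4887 px 276.1 158.4 med [0.663  0.1349 0.0633] mid [0.6573 0.145  0.0571]
cup [ 0.703 -0.365  0.005]
wheel [ 0.724 -0.214  0.021]
hinge [0.474 0.297 0.025]
pinkL [ 0.559 -0.058  0.03 ]
gatetop [0.703 0.434 0.138]
gate2 [0.545 0.511 0.114]
post2 [0.522 0.65  0.138]
p3 [0.5   0.446 0.008]
```

View pics/crop.png

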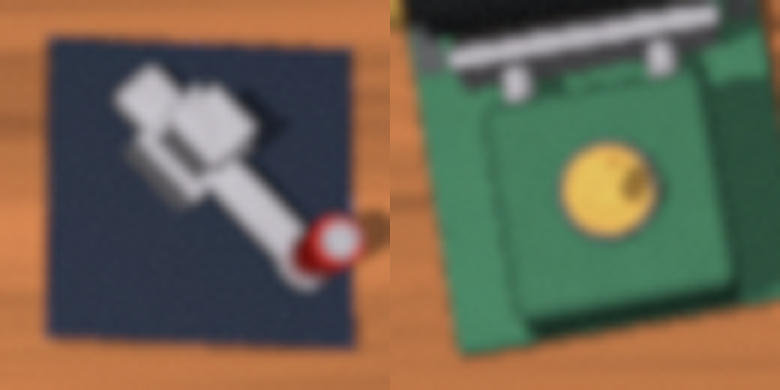

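Confirmed. The grey crank stands on the mat with its boss at (0.546,-0.205), the top 0.069 high, and the handle 65 mm away as it should be, so its yaw is about -2.415. The brass shaft is near (0.560,0.114). Next I'll look at the shaft from close up to get its yaw.

```bash
cat >> h.py <<'E'
def plan(pos,yaw=None,nt=None):
    """print move from the present pose: translation in present tool axes (cm), then twist about tool z (rad), then translation if turned first"""
    s=read_state();Rm=R.from_quat(s['orientation']).as_matrix();d=np.array(pos)-s['eef_pos']
    y0=np.arctan2(Rm[1,0],Rm[0,0]);w=0 if yaw is None else (y0-yaw+np.pi)%(2*np.pi)-np.pi
    tilt=np.arccos(-Rm[2,2]);print('clk',s['clock'],'eef',np.round(s['eef_pos'],4),'yaw',y0.round(4),'tilt',tilt.round(4),'j',np.round(s['joint_pos'],2))
    R2=Rm@R.from_rotvec([0,0,w]).as_matrix()
    print('shift(cm) in present axes',np.round(Rm.T@d*100,2),'twist',round(float(w),4),'shift after twist',np.round(R2.T@d*100,2))
E
python3 - <<'E'
from h import *
f=grab_frame('wrist');print(np.round(f['hand_eye'],3).tolist(),f['fx'])
plan([.52,.114,.30]);plan([.52,.114,.30],.3)
E
```

```text
[[-0.001, 0.947, 0.32, 0.083], [1.0, 0.0, 0.001, 0.001], [0.0, 0.32, -0.947, -0.181], [0.0, 0.0, 0.0, 1.0]] 295.7613694671047
clk 0.15 eef [0.2723 0.617  0.1913] yaw 2.7258 tilt 0.0019 j [ 1.    0.29  1.58  0.    1.28 -0.15]
shift(cm) in present axes [-42.97 -36.03 -10.82] twist 0.0 shift after twist [-42.97 -36.03 -10.82]
clk 0.15 eef [0.2723 0.617  0.1913] yaw 2.7258 tilt 0.0019 j [ 1.    0.29  1.58  0.    1.28 -0.15]
shift(cm) in present axes [-42.97 -36.03 -10.82] twist 2.4258 shift after twist [  8.78  55.38 -10.82]
```

Call:
step_arm:
  targets:
    - {"offset": [0,0,-4],"twist": [0,0,0],"grip": 8.5}
    - {"offset": [-3.8,-2.88,0],"twist": [0,0,0],"grip": 8.5}
    - {"offset": [-3.8,-2.88,0],"twist": [0,0,0],"grip": 8.5}
    - {"offset": [-3.8,-2.88,0],"twist": [0,0,0],"grip": 8.5}
    - {"offset": [-3.8,-2.88,0],"twist": [0,0,0],"grip": 8.5}
    - {"offset": [-3.8,-2.88,0],"twist": [0,0,0],"grip": 8.5}
    - {"offset": [-3.8,-2.88,0],"twist": [0,0,0],"grip": 8.5}
    - {"offset": [-3.8,-2.88,0],"twist": [0,0,0],"grip": 8.5}
    - {"offset": [-3.8,-2.88,0],"twist": [0,0,0],"grip": 8.5}
    - {"offset": [-3.8,-2.88,0],"twist": [0,0,0],"grip": 8.5}
    - {"offset": [-3.8,-2.88,0],"twist": [0,0,0],"grip": 8.5}
    - {"offset": [-3.8,-2.88,0],"twist": [0,0,0],"grip": 8.5}
    - {"offset": [-3.8,-2.88,3],"twist": [0,0,0],"grip": 8.5}
    - {"offset": [0,0,0],"twist": [0,0,0],"grip": 8.5}
    - {"offset": [0,0,0],"twist": [0,0,0],"grip": 8.5}

```text
clock: 2.02
eef_pos: [0.5499, 0.1174, 0.2022]
orientation: [0.207, 0.978, 0.0, -0.001]
contact_force: [-0.1, -0.0, 0.5]
gripper_width: 0.995
```

```bash
python3 - <<'E'
from h import *
s=read_state();f=grab_frame('wrist');T=T_wc(f,s);W=cloud(f,T);im=f['img'];np.save('w1.npy',f,allow_pickle=True)
plan([.55,.117,.2])
hsv=cv2.cvtColor(im,cv2.COLOR_RGB2HSV);H,S,V=[hsv[...,i].astype(int) for i in range(3)]
m=(H>15)&(H<32)&(S>90)&(W[...,2]>.09)&(np.hypot(W[...,0]-.56,W[...,1]-.114)<.04)
v,u=np.nonzero(m);print(m.sum(),u.min(),u.max(),v.min(),v.max())
t=m&(W[...,2]>.1);p=W[t];print('z',np.percentile(W[m][:,2],[5,50,95,99]))
for zl in(.0985,.1015):
    q=W[m&(W[...,2]>zl)][:,:2].astype(np.float32)
    if len(q)>5: print(zl,len(q),cv2.minAreaRect(q),q.mean(0))
cu,cv=int(u.mean()),int(v.mean());save('w1',np.hstack([cv2.resize(im,(480,300)),cv2.resize(im[cv-20:cv+20,cu-20:cu+20],(300,300),interpolation=2)]));print(cu,cv)
E
```

```text
clk 2.075 eef [0.55   0.1179 0.2029] yaw 2.7265 tilt 0.0006 j [ 0.03  0.03  1.85  0.    1.26 -1.13]
shift(cm) in present axes [-0.03 -0.08  0.29] twist 0.0 shift after twist [-0.03 -0.08  0.29]
212 246 328 191 372
z [0.09267734 0.10154318 0.10330145 0.10407854]
0.0985 161 ((0.5505902171134949, 0.11346707493066788), (0.03860052675008774, 0.01556633785367012), 3.592402458190918) [0.5619371  0.11476877]
0.1015 107 ((0.5501465797424316, 0.11304392665624619), (0.038257598876953125, 0.013158297166228294), 6.035697937011719) [0.5623848  0.11430594]
319 200
```

View pics/w1.png

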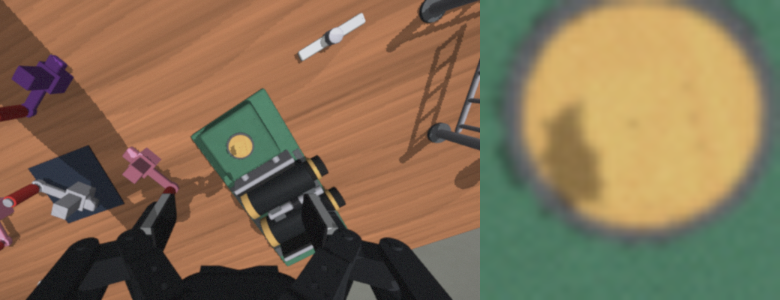

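The view from above shows the brass shoulder disc at about (319,200), but the square on top is the same colour as the disc. I'll pull out the square by depth, and check it by the edges in the enlarged crop.

```bash
python3 - <<'E'
from h import *
f=np.load('w1.npy',allow_pickle=True).item()
s=read_state();W=cloud(f,T_wc(f,s))
Z=W[...,2]
sub=(Z[182:218,300:340]*1000)
for r in sub[::1]: print(''.join('#' if z>101 else '+' if z>96 else '-' if z>90 else '.' if z>78 else ' ' for z in r))
for zl in(.0975,.1,.1015):
    m=np.zeros(Z.shape,np.uint8);m[182:218,300:340]=Z[182:218,300:340]>zl
    n,l,st,c=cv2.connectedComponentsWithStats(m);k=1+st[1:,4].argmax();q=W[l==k][:,:2]
    r=cv2.minAreaRect((q*1000).astype(np.float32));print(zl,len(q),r)
    # 4-fold moment of radius boundary
    e=q-q.mean(0);th=np.arctan2(e[:,1],e[:,0]);rr=np.hypot(*e.T);w=(rr**4*np.exp(4j*th)).sum();print(' corner dir',np.angle(w)/4*57.3,'side dir',(np.angle(w)/4+np.pi/4)*57.3, abs(w)/(rr**4).sum(),q.mean(0))
E
```

```text
....... ................. .      
      .............................     
     .. ............................   .
     ...............................    
    .................................   
    ..................................  
   ...................................  
    ..................................  
   . .................................. 
  ....................-- -............. 
  .. ...........-.-----+++............. 
  ...........--------+++++............. 
  ...........---+++++++#++-............ 
  ..........++++++++++###++............ 
   ..........++++#########+......... .. 
  . .........++###########+............ 
   ..........+############+-........... 
   ..........+#############+. ........  
   ...........############++..........  
    ..........+############+..........  
    ..........+############+-........   
     .........+############++........   
     ..........+############+.......    
       ........+############+......     
       ........+########+.........      
        .......+####.............       
         .......................        

[... 307 characters left out ...]
                    
                                        
0.0975 183 ((563.635009765625, 115.05644989013672), (13.871384620666504, 14.374189376831055), 79.63288116455078)
 corner dir 33.19935527347327 side dir 78.20267003614705 0.45371008972063137 [0.56238701 0.11557435]
0.1 146 ((562.769287109375, 115.38124084472656), (12.896760940551758, 12.38649845123291), 77.05760955810547)
 corner dir 33.02469202028477 side dir 78.02800678295854 0.43952737941288883 [0.56273943 0.11536103]
0.1015 125 ((562.7884521484375, 115.13617706298828), (11.675102233886719, 12.183993339538574), 78.74443817138672)
 corner dir 35.75439679368364 side dir 80.75771155635742 0.46817242977176043 [0.56297022 0.11525768]
```

The square top shows clearly in depth. Its side direction is about 78.5° (mod 90), its size 12–14 mm, the top at z 0.103, and its centre about (0.5627,0.1154). Next I'll look at the crank in the grasp orientation.

Call:
step_arm:
  targets:
    - {"offset": [-1.81,-4.25,0],"twist": [0,0,0],"grip": 8.5}
    - {"offset": [-1.81,-4.25,0],"twist": [0,0,0],"grip": 8.5}
    - {"offset": [-1.81,-4.25,0],"twist": [0,0,0],"grip": 8.5}
    - {"offset": [-1.81,-4.25,0],"twist": [0,0,0],"grip": 8.5}
    - {"offset": [-1.81,-4.25,0],"twist": [0,0,0],"grip": 8.5}
    - {"offset": [-1.81,-4.25,0],"twist": [0,0,0],"grip": 8.5}
    - {"offset": [-1.81,-4.25,0],"twist": [0,0,0],"grip": 8.5}
    - {"offset": [0,0,0.4],"twist": [0,0,0.18],"grip": 8.5}
    - {"offset": [0,0,0.4],"twist": [0,0,0.18],"grip": 8.5}
    - {"offset": [0,0,0.4],"twist": [0,0,0.18],"grip": 8.5}
    - {"offset": [0,0,0.4],"twist": [0,0,0.18],"grip": 8.5}
    - {"offset": [0,0,0.4],"twist": [0,0,0.18],"grip": 8.5}
    - {"offset": [0,0,0.4],"twist": [0,0,0.18],"grip": 8.5}
    - {"offset": [0,0,0.4],"twist": [0,0,0.18],"grip": 8.5}
    - {"offset": [0,0,0.4],"twist": [0,0,0.18],"grip": 8.5}
    - {"offset": [0,0,0.4],"twist": [0,0,0.18],"grip": 8.5}
    - {"offset": [0,0,0.4],"twist": [0,0,0.18],"grip": 8.5}
    - {"offset": [0,0,0.4],"twist": [0,0,0.18],"grip": 8.5}
    - {"offset": [0,0,0],"twist": [0,0,0],"grip": 8.5}
    - {"offset": [0,0,0],"twist": [0,0,0],"grip": 8.5}

```text
clock: 4.58
eef_pos: [0.5465, -0.2055, 0.1593]
orientation: [0.931, 0.366, 0.0, 0.001]
contact_force: [-0.2, -0.5, -0.0]
gripper_width: 0.994
```

```bash
python3 - <<'E'
from h import *
s=read_state();f=grab_frame('wrist');T=T_wc(f,s);W=cloud(f,T);im=f['img'];np.save('w2.npy',f,allow_pickle=True)
Z=W[...,2];near=np.hypot(W[...,0]-.546,W[...,1]+.205)<.035
m=(near&(Z>.064)&(Z<.075)).astype(np.uint8)
n,l,st,c=cv2.connectedComponentsWithStats(m);k=1+st[1:,4].argmax();q=W[l==k];print(len(q),cv2.minAreaRect((q[:,:2]*1000).astype(np.float32)),q.mean(0),c[k])
h=(np.hypot(W[...,0]-.4975,W[...,1]+.248)<.03)&(Z>.078);print('handle',h.sum(),W[h].mean(0),np.median(W[h],0))
plan([*q.mean(0)[:2],.038],.726)
print('pose err tool axes cm; mat', np.nanmedian(Z[(V:=im.max(-1))<70]))
E
```

```text
611 ((549.5203247070312, -205.1435089111328), (23.878135681152344, 23.762065887451172), 39.750213623046875) [ 0.54988382 -0.20470088  0.0692354 ] [320.700491  189.2487725]
handle 314 [ 0.50201175 -0.2464745   0.08427333] [ 0.50231369 -0.24623121  0.08446107]
clk 4.625 eef [ 0.5464 -0.2057  0.1592] yaw 0.7488 tilt 0.0012 j [-0.53  0.12  1.84  0.    1.19  0.29]
shift(cm) in present axes [ 0.32  0.15 12.12] twist 0.0228 shift after twist [ 0.33  0.14 12.12]
pose err tool axes cm; mat 0.2670143082204654
```

Boss by wrist is 23.9 × 23.8 mm at (0.5496,-0.205), rotated about 0.70. The wrist and top cameras differ by about the same world vector at both the shaft and the boss. That points to a bias in the top camera, so I'll use the wrist.

Call:
step_arm:
  newtons: 60
  targets:
    - {"offset": [0.32,0.15,1],"twist": [0,0,0.049],"grip": 8.5}
    - {"offset": [0,0,3],"twist": [0,0,0],"grip": 8.0}
    - {"offset": [0,0,3],"twist": [0,0,0],"grip": 7.0}
    - {"offset": [0,0,2],"twist": [0,0,0],"grip": 6.0}
    - {"offset": [0,0,2],"twist": [0,0,0],"grip": 6.0}
    - {"offset": [0,0,1.1],"twist": [0,0,0],"grip": 6.0}
    - {"offset": [0,0,0],"twist": [0,0,0],"grip": 6.0}
    - {"offset": [0,0,0],"twist": [0,0,0],"grip": 6.0}

```text
clock: 5.62
eef_pos: [0.55, -0.2055, 0.0384]
orientation: [0.94, 0.341, 0.001, 0.001]
contact_force: [0.4, 0.2, -0.1]
gripper_width: 0.703
```

```bash
python3 - <<'E'
from h import *
plan([.5496,-.2049,.038],.70)
E
```

```text
clk 5.625 eef [ 0.55   -0.2055  0.0384] yaw 0.6969 tilt 0.0017 j [-0.53  0.27  1.9   0.    0.97  0.34]
shift(cm) in present axes [ 0.01 -0.07  0.04] twist -0.0031 shift after twist [ 0.01 -0.07  0.04]
```

Now close, then lift and look at the hold.

Call:
step_arm:
  newtons: 60
  targets:
    - {"offset": [0,0,0],"twist": [0,0,0],"grip": 2.0}
    - {"offset": [0,0,0],"twist": [0,0,0],"grip": 1.5}
    - {"offset": [0,0,0],"twist": [0,0,0],"grip": 1.5}
    - {"offset": [0,0,0],"twist": [0,0,0],"grip": 1.5}
    - {"offset": [0,0,0],"twist": [0,0,0],"grip": 1.5}
    - {"offset": [0,0,0],"twist": [0,0,0],"grip": 1.5}

```text
clock: 6.38
eef_pos: [0.5492, -0.2051, 0.0374]
orientation: [0.94, 0.341, -0.0, -0.0]
contact_force: [0.4, 0.1, 0.6]
gripper_width: 0.177
```

Call:
step_arm:
  newtons: 110
  targets:
    - {"offset": [0,0,0],"twist": [0,0,0],"grip": 1.5}
    - {"offset": [0,0,-1],"twist": [0,0,0],"grip": 1.5}
    - {"offset": [0,0,-2],"twist": [0,0,0],"grip": 1.5}
    - {"offset": [0,0,-4],"twist": [0,0,0],"grip": 1.5}
    - {"offset": [0,0,-5],"twist": [0,0,0],"grip": 1.5}
    - {"offset": [0,0,-3],"twist": [0,0,0],"grip": 1.5}
    - {"offset": [0,0,0],"twist": [0,0,0],"grip": 1.5}
    - {"offset": [0,0,0],"twist": [0,0,0],"grip": 1.5}

```text
clock: 7.38
eef_pos: [0.5488, -0.2048, 0.1871]
orientation: [0.94, 0.341, -0.0, -0.0]
contact_force: [0.6, 0.2, -0.3]
gripper_width: 0.174
```

```bash
python3 - <<'E'
from h import *
s=read_state();f=grab_frame('wrist');T=np.array(f['hand_eye']);W=cloud(f,T);im=f['img'];np.save('w3.npy',f,allow_pickle=True)
# tool frame cloud: handle top near tool x=-.065, z = above; boss top visible?
print(np.round(s['contact_force'],2),np.round(s['wrist_torque'],3),s['gripper_width'])
hsv=cv2.cvtColor(im,cv2.COLOR_RGB2HSV);m=((hsv[...,0]<8)|(hsv[...,0]>172))&(hsv[...,1]>150)&(np.hypot(W[...,0]+.065,W[...,1])<.03);print('red',m.sum(),np.median(W[m],0),np.percentile(W[m],[3,97],axis=0))
plan([.5627,.1154,.20],2.94)
save('w3',im)
E
```

```text
[ 0.63  0.17 -0.32] [-0.015 -0.033 -0.024] 0.17363479511329047
red 273 [-0.05676678  0.00214095  0.11572142] [[-0.06468025 -0.00666873  0.10348167]
 [-0.05512139  0.01074803  0.13850686]]
clk 7.425 eef [ 0.5484 -0.2046  0.1861] yaw 0.6967 tilt 0.0025 j [-0.53  0.1   1.81 -0.    1.24  0.34]
shift(cm) in present axes [ 21.63 -23.62  -1.36] twist -2.2433 shift after twist [ 5.01 31.64 -1.36]
```

View pics/w3.png

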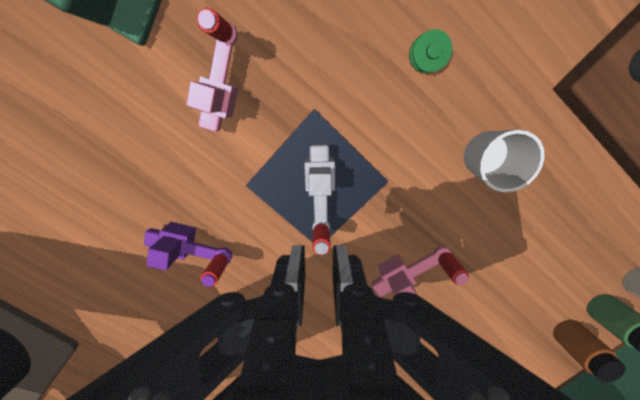

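The picture shows the crank still on the mat, boss (319,180) and handle (320,238), with the fingers closed on nothing. I'll measure where it is relative to the tool now.

```bash
python3 - <<'E'
from h import *
s=read_state()
for n,pose in(('w2',None),('w3',s)):
    f=np.load(n+'.npy',allow_pickle=True).item();W=cloud(f,np.array(f['hand_eye']))
    for u,v in[(319,180),(319,189),(320,150),(320,195),(320,240),(320,246)]: print(n,u,v,W[v,u].round(4),f['range_z'][v,u].round(4), f['img'][v,u])
    print(np.array(f['hand_eye']).round(4).tolist(),f['cx'],f['cy'],f['fy'])
f=np.load('w3.npy',allow_pickle=True).item();W=cloud(f,T_wc(f,s));Z=W[...,2]
m=(np.hypot(W[...,0]-.55,W[...,1]+.205)<.035)&(Z>.064)&(Z<.076);q=W[m];print(m.sum(),q.mean(0),cv2.minAreaRect((q[:,:2]*1000).astype(np.float32)))
# finger tips in tool frame
Wt=cloud(f,np.array(f['hand_eye']))
m=(Wt[...,2]<.03)&(f['range_z']>0)&(np.abs(Wt[...,1])<.05);m[:,:]&=True
print('tips zmax',np.percentile(Wt[m][:,2],[50,90,97,99.5]));t=m&(Wt[...,2]>-.012);print(t.sum(),np.percentile(Wt[t],[2,50,98],axis=0).round(4))
E
```

```text
w2 319 180 [ 0.0124 -0.      0.0891] 0.2785 [196 196 205]
w2 319 189 [ 0.0035 -0.      0.0895] 0.2817 [194 195 204]
w2 320 150 [0.0349 0.0011 0.1253] 0.3055 [196 195 204]
w2 320 195 [-0.0028  0.0009  0.0904] 0.2847 [198 197 207]
w2 320 240 [-0.0533  0.001   0.0957] 0.3059 [99 33 32]
w2 320 246 [-0.0536  0.001   0.0829] 0.2938 [95 27 25]
[[-0.0005, 0.9471, 0.321, 0.0835], [1.0, 0.0005, 0.0001, -0.0005], [-0.0001, 0.321, -0.9471, -0.1809], [0.0, 0.0, 0.0, 1.0]] 318.43065601694065 200.58057588920735 295.7613694671047
w3 319 180 [ 0.0046 -0.      0.1186] 0.3089 [191 190 200]
w3 319 189 [-0.0048 -0.      0.1173] 0.3107 [196 197 206]
w3 320 150 [0.0303 0.0012 0.1537] 0.3339 [201 200 209]
w3 320 195 [-0.012   0.0011  0.1193] 0.3149 [187 188 196]
w3 320 240 [-0.0575  0.001   0.1042] 0.3152 [200  71  69]
w3 320 246 [-0.0622  0.001   0.0994] 0.3122 [184 183 192]
[[-0.0005, 0.9471, 0.321, 0.0834], [1.0, 0.0005, 0.0001, -0.0006], [-0.0001, 0.321, -0.9471, -0.1809], [0.0, 0.0, 0.0, 1.0]] 318.43065601694065 200.58057588920735 295.7613694671047
519 [ 0.54900043 -0.20464314  0.0682623 ] ((548.5862426757812, -205.0202178955078), (24.373676300048828, 23.965866088867188), 41.65053939819336)
tips zmax [-0.10894303 -0.08342472 -0.05916931 -0.0462241 ]Traceback (most recent call last):
  File "<stdin>", line 12, in <module>
    return _quantile_unchecked(
        a, q, axis, out, overwrite_input, method, keepdims, weights)
    return _ureduce(a,
                    func=_quantile_ureduce_func,
    ...<5 lines>...
                    overwrite_input=overwrite_input,
                    method=method)
    r = func(a, **kwargs)
    result = _quantile(arr,
                       quantiles=q,
    ...<2 lines>...
                       out=out,
                       weights=wgt)
    slices_having_nans = np.isnan(arr[-1, ...])
                                  ~~~^^^^^^^^^
IndexError: index -1 is out of bounds for axis 0 with size 0
```

The crank has hardly moved. The depth readings suggest the fingertips are well behind the nominal TCP, so I'll measure the gripper itself in tool coordinates.

```bash
python3 - <<'E'
from h import *
for n in('w2','w3'):
    f=np.load(n+'.npy',allow_pickle=True).item();W=cloud(f,np.array(f['hand_eye']))
    m=(f['range_z']>0)&(f['range_z']<.2);m[:200]=0
    v,u=np.nonzero(m);print(n,m.sum(),'rows',v.min(),'cols',u.min(),u.max())
    for r in list(range(v.min(),v.min()+40,5))+[320,350,380]:
        c=np.nonzero(m[r])[0]
        if len(c):
            g=np.split(c,np.nonzero(np.diff(c)>3)[0]+1)
            print(r,[(a[0],a[-1],W[r,a].mean(0).round(3).tolist()) for a in g][:5])
E
```

```text
w2 37057 rows 258 cols 34 603
258 [(np.int64(217), np.int64(231), [0.012, -0.046, -0.055]), (np.int64(406), np.int64(420), [0.012, 0.045, -0.055])]
263 [(np.int64(213), np.int64(233), [0.011, -0.045, -0.059]), (np.int64(404), np.int64(424), [0.011, 0.044, -0.059])]
268 [(np.int64(205), np.int64(233), [0.01, -0.047, -0.061]), (np.int64(404), np.int64(432), [0.01, 0.046, -0.061])]
273 [(np.int64(198), np.int64(234), [0.009, -0.047, -0.064]), (np.int64(403), np.int64(439), [0.009, 0.046, -0.064])]
278 [(np.int64(194), np.int64(234), [0.009, -0.047, -0.067]), (np.int64(403), np.int64(443), [0.009, 0.046, -0.067])]
283 [(np.int64(191), np.int64(235), [0.008, -0.047, -0.07]), (np.int64(402), np.int64(446), [0.008, 0.045, -0.07])]
288 [(np.int64(187), np.int64(235), [0.007, -0.047, -0.072]), (np.int64(402), np.int64(450), [0.007, 0.045, -0.072])]
293 [(np.int64(184), np.int64(234), [0.007, -0.046, -0.075]), (np.int64(403), np.int64(453), [0.007, 0.045, -0.075])]
320 [(np.int64(105), np.int64(131), [0.013, -0.068, -0.099]), (np.int64(153), np.int64(223), [0.009, -0.047, -0.094]), (np.int64(4
[... 1170 characters left out ...]
66]), (np.int64(333), np.int64(364), [0.009, 0.013, -0.066])]
280 [(np.int64(271), np.int64(304), [0.009, -0.014, -0.07]), (np.int64(333), np.int64(366), [0.009, 0.013, -0.07])]
320 [(np.int64(182), np.int64(301), [0.012, -0.027, -0.098]), (np.int64(336), np.int64(455), [0.012, 0.026, -0.098])]
350 [(np.int64(138), np.int64(201), [0.012, -0.045, -0.111]), (np.int64(207), np.int64(295), [0.007, -0.023, -0.106]), (np.int64(342), np.int64(430), [0.007, 0.022, -0.106]), (np.int64(436), np.int64(499), [0.012, 0.044, -0.111])]
380 [(np.int64(94), np.int64(223), [0.006, -0.046, -0.116]), (np.int64(233), np.int64(404), [0.015, -0.001, -0.124]), (np.int64(414), np.int64(543), [0.006, 0.045, -0.116])]
```

The depths agree at both openings. The real fingertips lie about 40 mm behind the reported TCP when nearly shut (z -0.042) and 53 mm when open, which fits the stated 13 mm swing. So the reported TCP is about 40 mm beyond the actual tips, and the last close was above the boss. I'll redo the grasp with reported z at about -0.002.

Call:
step_arm:
  newtons: 60
  targets:
    - {"offset": [0,0,3],"twist": [0,0,0],"grip": 6.5}
    - {"offset": [0,0,3],"twist": [0,0,0],"grip": 6.5}
    - {"offset": [0,0,2],"twist": [0,0,-0.013],"grip": 6.5}
    - {"offset": [0,0,0],"twist": [0,0,0],"grip": 6.5}
    - {"offset": [0,0,3],"twist": [0,0,0],"grip": 6.5}
    - {"offset": [0,0,3],"twist": [0,0,0],"grip": 6.5}
    - {"offset": [0,0,2],"twist": [0,0,0],"grip": 6.0}
    - {"offset": [0,0,1.6],"twist": [0,0,0],"grip": 6.0}
    - {"offset": [0,0,1.2],"twist": [0,0,0],"grip": 6.0}
    - {"offset": [0,0,0],"twist": [0,0,0],"grip": 6.0}
    - {"offset": [0,0,0],"twist": [0,0,0],"grip": 6.0}

```text
clock: 8.8
eef_pos: [0.5499, -0.2055, 0.0002]
orientation: [0.938, 0.347, 0.0, 0.001]
contact_force: [-1.1, 0.1, -0.1]
gripper_width: 0.702
```

Call:
step_arm:
  newtons: 60
  targets:
    - {"offset": [0,0,0],"twist": [0,0,0],"grip": 1.5}
    - {"offset": [0,0,0],"twist": [0,0,0],"grip": 1.5}
    - {"offset": [0,0,0],"twist": [0,0,0],"grip": 1.5}
    - {"offset": [0,0,0],"twist": [0,0,0],"grip": 1.5}
    - {"offset": [0,0,0],"twist": [0,0,0],"grip": 1.5}
    - {"offset": [0,0,0],"twist": [0,0,0],"grip": 1.5}

```text
clock: 9.55
eef_pos: [0.5499, -0.2055, 0.0002]
orientation: [0.938, 0.347, 0.001, 0.001]
contact_force: [0.7, -0.5, 5.1]
gripper_width: 0.27
```

Gripped: the opening is 0.27, about 23–24 mm. Lift and check.

Call:
step_arm:
  newtons: 110
  targets:
    - {"offset": [0,0,0],"twist": [0,0,0],"grip": 1.5}
    - {"offset": [0,0,0],"twist": [0,0,0],"grip": 1.5}
    - {"offset": [0,0,-1],"twist": [0,0,0],"grip": 1.5}
    - {"offset": [0,0,-3],"twist": [0,0,0],"grip": 1.5}
    - {"offset": [0,0,-4],"twist": [0,0,0],"grip": 1.5}
    - {"offset": [0,0,-4],"twist": [0,0,0],"grip": 1.5}
    - {"offset": [0,0,-4],"twist": [0,0,0],"grip": 1.5}
    - {"offset": [0,0,0],"twist": [0,0,0],"grip": 1.5}
    - {"offset": [0,0,0],"twist": [0,0,0],"grip": 1.5}

```text
clock: 10.68
eef_pos: [0.5478, -0.2042, 0.1569]
orientation: [0.938, 0.347, -0.001, -0.002]
contact_force: [-0.6, -0.1, -3.4]
gripper_width: 0.26
```

```bash
python3 - <<'E'
from h import *
s=read_state();f=grab_frame('wrist');W=cloud(f,np.array(f['hand_eye']));im=f['img'];np.save('w4.npy',f,allow_pickle=True)
print(np.round(s['contact_force'],2),np.round(s['wrist_torque'],3),s['gripper_width'])
hsv=cv2.cvtColor(im,cv2.COLOR_RGB2HSV)
Z=f['range_z']
b=(Z>.1)&(Z<.26)&(hsv[...,1]<60)&(hsv[...,2]>120)&(np.abs(W[...,1])<.03)
v,u=np.nonzero(b);print('grey',b.sum(),np.percentile(W[b],[2,50,98],axis=0).round(4).tolist())
bw=b&(W[...,0]>.013);print('cw',bw.sum(),np.percentile(W[bw],[2,50,98],axis=0).round(4).tolist())
save('w4',im)
plan([.5627,.1154,.20],2.94)
E
```

```text
[-0.61 -0.06 -3.4 ] [-0.014  0.001  0.038] 0.2597646054215327
grey 4598 [[-0.0595, -0.0147, -0.0701], [0.0086, -0.0008, -0.0337], [0.0343, 0.0136, -0.0314]]
cw 1686 [[0.0133, -0.0145, -0.0341], [0.0237, -0.0008, -0.0328], [0.0349, 0.0136, -0.0309]]
clk 10.725 eef [ 0.5474 -0.204   0.1562] yaw 0.7098 tilt 0.0057 j [-0.53  0.12  1.83  0.    1.19  0.33]
shift(cm) in present axes [ 21.97 -23.26  -4.29] twist -2.2302 shift after twist [ 4.92 31.61 -4.29]
```

View pics/w4.png

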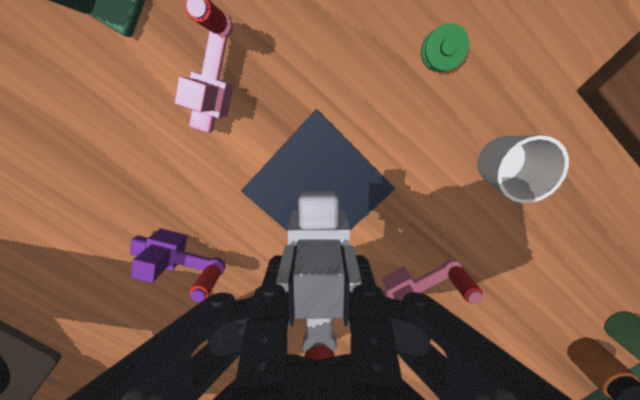

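The crank is held square: counterweight centred at (319,211), hub and boss between the pads, about 3 N of weight. The underside is at tool z of about -0.0035. Carrying it over the shaft now.

Call:
step_arm:
  targets:
    - {"offset": [0,0,-4],"twist": [0,0,0],"grip": 1.5}
    - {"offset": [2.75,-2.91,0],"twist": [0,0,0],"grip": 1.5}
    - {"offset": [2.75,-2.91,0],"twist": [0,0,0],"grip": 1.5}
    - {"offset": [2.75,-2.91,0],"twist": [0,0,0],"grip": 1.5}
    - {"offset": [2.75,-2.91,0],"twist": [0,0,0],"grip": 1.5}
    - {"offset": [2.75,-2.91,0],"twist": [0,0,0],"grip": 1.5}
    - {"offset": [2.75,-2.91,0],"twist": [0,0,0],"grip": 1.5}
    - {"offset": [2.75,-2.91,0],"twist": [0,0,0],"grip": 1.5}
    - {"offset": [2.75,-2.91,0],"twist": [0,0,0],"grip": 1.5}
    - {"offset": [0,0,0],"twist": [0,0,0],"grip": 1.5}

```text
clock: 11.98
eef_pos: [0.5627, 0.1172, 0.1963]
orientation: [0.937, 0.349, -0.002, -0.001]
contact_force: [0.5, -0.5, -2.4]
gripper_width: 0.266
```

Call:
step_arm:
  targets:
    - {"offset": [0,0,0],"twist": [0,0,-0.186],"grip": 1.5}
    - {"offset": [0,0,0],"twist": [0,0,-0.186],"grip": 1.5}
    - {"offset": [0,0,0],"twist": [0,0,-0.186],"grip": 1.5}
    - {"offset": [0,0,0],"twist": [0,0,-0.186],"grip": 1.5}
    - {"offset": [0,0,0],"twist": [0,0,-0.186],"grip": 1.5}
    - {"offset": [0,0,0],"twist": [0,0,-0.186],"grip": 1.5}
    - {"offset": [0,0,0],"twist": [0,0,-0.186],"grip": 1.5}
    - {"offset": [0,0,0],"twist": [0,0,-0.186],"grip": 1.5}
    - {"offset": [0,0,0],"twist": [0,0,-0.186],"grip": 1.5}
    - {"offset": [0,0,0],"twist": [0,0,-0.186],"grip": 1.5}
    - {"offset": [0,0,0],"twist": [0,0,-0.186],"grip": 1.5}
    - {"offset": [0,0,0],"twist": [0,0,-0.184],"grip": 1.5}
    - {"offset": [0,0,0],"twist": [0,0,0],"grip": 1.5}
    - {"offset": [0,0,0],"twist": [0,0,0],"grip": 1.5}

```text
clock: 13.72
eef_pos: [0.5639, 0.1143, 0.1982]
orientation: [0.102, 0.995, -0.0, -0.001]
contact_force: [0.2, -1.2, -2.6]
gripper_width: 0.265
```

```bash
python3 - <<'E'
from h import *
for i in range(3):
    s=read_state();f=grab_frame('wrist')
    print(np.round(s['eef_pos'],4),np.round(s['contact_force'],2),np.round(s['wrist_torque'],3),s['gripper_width'])
W=cloud(f,np.array(f['hand_eye']));hsv=cv2.cvtColor(f['img'],cv2.COLOR_RGB2HSV);Z=f['range_z']
b=(Z>.1)&(Z<.26)&(hsv[...,1]<60)&(hsv[...,2]>120)&(np.abs(W[...,1])<.03)&(W[...,2]>-.06)
bw=b&(W[...,0]>.019);print('cw',bw.sum(),np.percentile(W[bw],[2,50,98],axis=0).round(4).tolist(),cv2.minAreaRect((W[bw][:,:2]*1000).astype(np.float32)))
q=W[bw];A=np.c_[q[:,:2],np.ones(len(q))];print('plane slopes',np.linalg.lstsq(A,q[:,2],rcond=None)[0])
# axis target: crank axis at tool x -.001,y -.0005
yaw=2.941;ax=np.array([np.cos(yaw),np.sin(yaw)]);ay=np.array([np.sin(yaw),-np.cos(yaw)])
t=np.array([.5627,.1154])+.001*ax+.0005*ay
plan([*t,.12],yaw)
E
```

```text
[0.5639 0.1143 0.1982] [ 0.24 -1.21 -2.6 ] [ 0.033 -0.007  0.01 ] 0.26470807483150527
[0.564  0.1144 0.1986] [-0.23 -0.14 -1.56] [-0.035  0.074  0.042] 0.2627316351579707
[0.5642 0.1145 0.1988] [ 0.27  0.06 -2.12] [ 0.03  -0.029  0.011] 0.2625274056959403
cw 1084 [[0.0194, -0.0089, -0.0341], [0.0273, 0.0013, -0.0328], [0.0342, 0.011, -0.0307]] ((26.745927810668945, 1.1067466735839844), (21.132625579833984, 15.552178382873535), 89.27153778076172)
plane slopes [ 0.04837321  0.0094895  -0.03399847]
clk 13.875 eef [0.5643 0.1146 0.1991] yaw 2.9383 tilt 0.0007 j [ 0.02  0.06  1.82 -0.    1.26 -1.34]
shift(cm) in present axes [0.27 0.1  7.91] twist -0.0027 shift after twist [0.27 0.1  7.91]
```

Call:
step_arm:
  targets:
    - {"offset": [0.3,0.08,3],"twist": [0,0,0],"grip": 1.5}
    - {"offset": [0,0,3],"twist": [0,0,0],"grip": 1.5}
    - {"offset": [0,0,1.7],"twist": [0,0,0],"grip": 1.5}
    - {"offset": [0,0,1],"twist": [0,0,0],"grip": 1.5}
    - {"offset": [0,0,0],"twist": [0,0,0],"grip": 1.5}
    - {"offset": [0,0,0],"twist": [0,0,0],"grip": 1.5}

```text
clock: 14.62
eef_pos: [0.5627, 0.1163, 0.1138]
orientation: [0.101, 0.995, 0.0, 0.001]
contact_force: [-0.4, -0.6, -3.1]
gripper_width: 0.264
```

```bash
python3 - <<'E'
from h import *
s=read_state();print(np.round(s['contact_force'],2),np.round(s['wrist_torque'],3))
plan([.5617,.1158,.11],2.941)
f=grab_frame('side');np.save('s1.npy',f,allow_pickle=True)
W=cloud(f,T_wc(f));u0=[int(x) for x in (0,0)]
M=np.array(f['camera_from_world'])@np.array([.562,.115,.1,1]);u=f['cx']+f['fx']*M[0]/-M[2];v=f['cy']-f['fy']*M[1]/-M[2];print(u,v)
save('s1',f['img'],(int(u)-50,int(v)-50,int(u)+50,int(v)+40),6)
E
```

```text
[-0.37 -0.58 -3.06] [-0.009  0.001  0.007]
clk 14.625 eef [0.5627 0.1163 0.1138] yaw 2.9397 tilt 0.0024 j [ 0.03  0.14  1.9   0.    1.1  -1.34]
shift(cm) in present axes [ 0.09 -0.07  0.38] twist -0.0013 shift after twist [ 0.09 -0.07  0.38]
304.11223074406877 183.8453676234565
```

View pics/s1.png

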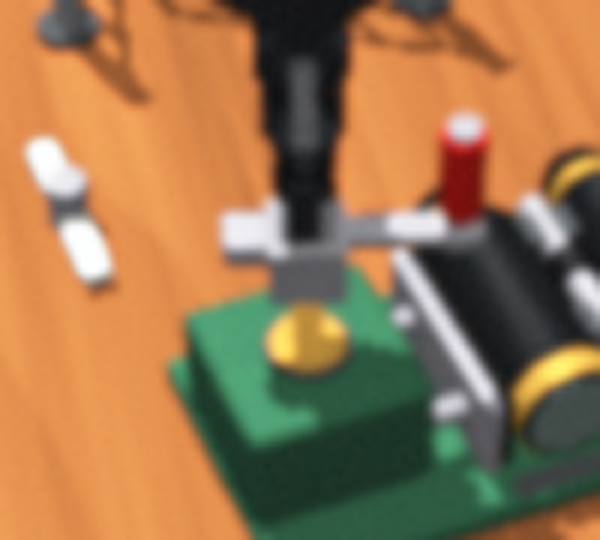

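The side view shows the hub hanging level directly over the brass disc (crop 308,340), with the handle over the binoculars but clear of them. Lower gently and feel.

Call:
step_arm:
  targets:
    - {"offset": [0.08,-0.07,0.2],"twist": [0,0,0],"grip": 1.5}
    - {"offset": [0,0,0.2],"twist": [0,0,0],"grip": 1.5}
    - {"offset": [0,0,0.2],"twist": [0,0,0],"grip": 1.5}
    - {"offset": [0,0,0.1],"twist": [0,0,0],"grip": 1.5}
    - {"offset": [0,0,0.1],"twist": [0,0,0],"grip": 1.5}
    - {"offset": [0,0,0.1],"twist": [0,0,0],"grip": 1.5}
    - {"offset": [0,0,0],"twist": [0,0,0],"grip": 1.5}

```text
clock: 15.55
eef_pos: [0.5606, 0.1157, 0.1033]
orientation: [0.101, 0.995, -0.0, -0.0]
contact_force: [-0.6, -0.4, -2.7]
gripper_width: 0.262
```

Call:
step_arm:
  targets:
    - {"offset": [0,0,0.1],"twist": [0,0,0],"grip": 1.5}
    - {"offset": [0,0,0.1],"twist": [0,0,0],"grip": 1.5}
    - {"offset": [0,0,0],"twist": [0,0,0],"grip": 1.5}

```text
clock: 15.92
eef_pos: [0.5606, 0.1157, 0.1013]
orientation: [0.101, 0.995, -0.0, -0.0]
contact_force: [-1.2, -0.1, -2.9]
gripper_width: 0.263
```

Call:
step_arm:
  targets:
    - {"offset": [0,0,0.1],"twist": [0,0,0],"grip": 1.5}
    - {"offset": [0,0,0.1],"twist": [0,0,0],"grip": 1.5}
    - {"offset": [0,0,0.1],"twist": [0,0,0],"grip": 1.5}
    - {"offset": [0,0,0],"twist": [0,0,0],"grip": 1.5}

```text
clock: 16.42
eef_pos: [0.5606, 0.1157, 0.0983]
orientation: [0.101, 0.995, -0.0, -0.0]
contact_force: [-0.4, -0.7, -2.6]
gripper_width: 0.261
```

```bash
python3 - <<'E'
from h import *
s=read_state();print(np.round(s['contact_force'],2),np.round(s['wrist_torque'],3))
plan([.5617,.1158,.0835],2.941)
E
```

```text
[-0.38 -0.74 -2.61] [ 0.014  0.042 -0.015]
clk 16.425 eef [0.5606 0.1157 0.0983] yaw 2.9398 tilt 0.0003 j [ 0.03  0.16  1.91  0.    1.07 -1.34]
shift(cm) in present axes [-0.1   0.03  1.48] twist -0.0012 shift after twist [-0.1   0.03  1.48]
```

Call:
step_arm:
  targets:
    - {"offset": [0,0,0.15],"twist": [0,0,0],"grip": 1.5}
    - {"offset": [0,0,0.15],"twist": [0,0,0],"grip": 1.5}
    - {"offset": [0,0,0.15],"twist": [0,0,0],"grip": 1.5}
    - {"offset": [0,0,0],"twist": [0,0,0],"grip": 1.5}

```text
clock: 16.92
eef_pos: [0.5612, 0.115, 0.0944]
orientation: [0.101, 0.995, -0.001, 0.0]
contact_force: [-0.6, -2.8, 0.5]
gripper_width: 0.263
```

Call:
step_arm:
  targets:
    - {"offset": [0,0,0.15],"twist": [0,0,0],"grip": 1.5}
    - {"offset": [0,0,0.15],"twist": [0,0,0],"grip": 1.5}
    - {"offset": [0,0,0.15],"twist": [0,0,0],"grip": 1.5}
    - {"offset": [0,0,0],"twist": [0,0,0],"grip": 1.5}

```text
clock: 17.42
eef_pos: [0.5612, 0.1147, 0.0894]
orientation: [0.101, 0.995, -0.001, 0.001]
contact_force: [0.7, -5.3, 0.1]
gripper_width: 0.269
```

Call:
step_arm:
  targets:
    - {"offset": [0,0,0.1],"twist": [0,0,0],"grip": 1.5}
    - {"offset": [0,0,0.1],"twist": [0,0,0],"grip": 1.5}
    - {"offset": [0,0,0],"twist": [0,0,0],"grip": 1.5}

```text
clock: 17.8
eef_pos: [0.5612, 0.1147, 0.0875]
orientation: [0.101, 0.995, -0.001, 0.001]
contact_force: [0.9, -6.3, 0.2]
gripper_width: 0.263
```

Call:
step_arm:
  targets:
    - {"offset": [0,-0.06,0.1],"twist": [0,0,0],"grip": 1.5}
    - {"offset": [0,0,0.1],"twist": [0,0,0],"grip": 1.5}
    - {"offset": [0,0,0.1],"twist": [0,0,0],"grip": 1.5}
    - {"offset": [0,0,0],"twist": [0,0,0],"grip": 1.5}

```text
clock: 18.3
eef_pos: [0.5612, 0.1147, 0.0846]
orientation: [0.101, 0.995, -0.0, 0.001]
contact_force: [0.8, -4.8, 1.1]
gripper_width: 0.265
```

Call:
step_arm:
  targets:
    - {"offset": [0,0,0.08],"twist": [0,0,0],"grip": 1.5}
    - {"offset": [0,0,0],"twist": [0,0,0],"grip": 1.5}

```text
clock: 18.55
eef_pos: [0.5612, 0.1147, 0.0839]
orientation: [0.101, 0.995, -0.0, 0.001]
contact_force: [1.4, -6.0, 0.8]
gripper_width: 0.265
```

Call:
step_arm:
  targets:
    - {"offset": [0,0,0.06],"twist": [0,0,0],"grip": 1.5}
    - {"offset": [0,0,0],"twist": [0,0,0],"grip": 1.5}

```text
clock: 18.8
eef_pos: [0.5613, 0.1147, 0.0834]
orientation: [0.101, 0.995, -0.0, 0.001]
contact_force: [0.8, -5.9, 0.9]
gripper_width: 0.263
```

Call:
step_arm:
  targets:
    - {"offset": [0,-0.06,0.06],"twist": [0,0,0],"grip": 1.5}
    - {"offset": [0,0,0.04],"twist": [0,0,0],"grip": 1.5}
    - {"offset": [0,0,0],"twist": [0,0,0],"grip": 1.5}

```text
clock: 19.18
eef_pos: [0.5611, 0.1146, 0.0823]
orientation: [0.101, 0.995, 0.0, 0.001]
contact_force: [2.3, -3.6, 0.8]
gripper_width: 0.262
```

Call:
step_arm:
  targets:
    - {"offset": [0,0,0.06],"twist": [0,0,0],"grip": 1.5}
    - {"offset": [0,0,0],"twist": [0,0,0],"grip": 1.5}

```text
clock: 19.42
eef_pos: [0.5611, 0.1146, 0.0817]
orientation: [0.101, 0.995, 0.0, 0.001]
contact_force: [2.6, -3.0, 0.8]
gripper_width: 0.261
```

Call:
step_arm:
  targets:
    - {"offset": [0,0,0.06],"twist": [0,0,0],"grip": 1.5}
    - {"offset": [0,0,0],"twist": [0,0,0],"grip": 1.5}

```text
clock: 19.68
eef_pos: [0.5611, 0.1146, 0.0811]
orientation: [0.101, 0.995, 0.0, 0.001]
contact_force: [4.8, -3.7, 0.9]
gripper_width: 0.266
```

Call:
step_arm:
  targets:
    - {"offset": [0,-0.03,0.06],"twist": [0,0,0],"grip": 1.5}
    - {"offset": [0,0,0],"twist": [0,0,0],"grip": 1.5}

```text
clock: 19.92
eef_pos: [0.5611, 0.1146, 0.0804]
orientation: [0.101, 0.995, 0.001, 0.001]
contact_force: [5.3, -2.2, 1.3]
gripper_width: 0.261
```

Call:
step_arm:
  targets:
    - {"offset": [0,0,0.06],"twist": [0,0,0],"grip": 1.5}
    - {"offset": [0,0,0],"twist": [0,0,0],"grip": 1.5}

```text
clock: 20.18
eef_pos: [0.5611, 0.1146, 0.0799]
orientation: [0.101, 0.995, 0.0, 0.001]
contact_force: [5.0, -2.0, 0.2]
gripper_width: 0.261
```

```bash
python3 - <<'E'
from h import *
s=read_state();print(np.round(s['contact_force'],2),np.round(s['wrist_torque'],3))
f=grab_frame('wrist')
W=cloud(f,T_wc(f,s));Wt=cloud(f,np.array(f['hand_eye']));hsv=cv2.cvtColor(f['img'],cv2.COLOR_RGB2HSV);Z=f['range_z']
b=(Z>.1)&(Z<.26)&(hsv[...,1]<60)&(hsv[...,2]>120)&(np.abs(Wt[...,1])<.03)&(Wt[...,2]>-.06)&(Wt[...,0]>.019)&(Wt[...,0]<.05)
print('cw',b.sum(),np.median(Wt[b],0).round(4),np.median(W[b],0).round(4))
g=(hsv[...,0]>60)&(hsv[...,0]<90)&(hsv[...,1]>80)&(W[...,2]>.06)&(W[...,2]<.09);print('gearbox top z',g.sum(),np.median(W[g],0) if g.any() else 0)
plan([.5617,.1158,.08],2.941)
E
```

```text
[ 5.02 -1.97  0.15] [-0.423 -0.934 -0.006]
cw 1068 [ 0.0272  0.0013 -0.0326] [0.5346 0.1211 0.1124]
gearbox top z 8717 [0.53989031 0.12730408 0.07510103]
clk 20.225 eef [0.5611 0.1146 0.0798] yaw 2.9396 tilt 0.002 j [ 0.02  0.18  1.92  0.    1.04 -1.35]
shift(cm) in present axes [-0.04  0.13 -0.02] twist -0.0014 shift after twist [-0.04  0.13 -0.02]
```

Call:
step_arm:
  targets:
    - {"offset": [-0.06,-0.03,0.06],"twist": [0,0,0],"grip": 1.5}
    - {"offset": [0,0,0.05],"twist": [0,0,0],"grip": 1.5}
    - {"offset": [0,0,0],"twist": [0,0,0],"grip": 1.5}

```text
clock: 20.6
eef_pos: [0.561, 0.1143, 0.0783]
orientation: [0.101, 0.995, 0.001, 0.0]
contact_force: [5.1, -0.3, -0.9]
gripper_width: 0.263
```

Call:
step_arm:
  targets:
    - {"offset": [0,0,0.06],"twist": [0,0,0],"grip": 1.5}
    - {"offset": [0,0,0],"twist": [0,0,0],"grip": 1.5}

```text
clock: 20.85
eef_pos: [0.561, 0.1141, 0.0778]
orientation: [0.101, 0.995, 0.0, 0.0]
contact_force: [5.2, 1.4, 0.4]
gripper_width: 0.261
```

Call:
step_arm:
  targets:
    - {"offset": [0,0,0.06],"twist": [0,0,0],"grip": 1.5}
    - {"offset": [0,0,0],"twist": [0,0,0],"grip": 1.5}

```text
clock: 21.1
eef_pos: [0.561, 0.1139, 0.0773]
orientation: [0.101, 0.995, 0.0, 0.0]
contact_force: [4.9, 0.5, -0.4]
gripper_width: 0.264
```

Call:
step_arm:
  targets:
    - {"offset": [-0.05,0,0.06],"twist": [0,0,0],"grip": 1.5}
    - {"offset": [0,0,0],"twist": [0,0,0],"grip": 1.5}

```text
clock: 21.35
eef_pos: [0.5609, 0.1137, 0.0764]
orientation: [0.101, 0.995, -0.0, -0.001]
contact_force: [3.7, -0.5, -0.9]
gripper_width: 0.258
```

Call:
step_arm:
  targets:
    - {"offset": [0,0,0.06],"twist": [0,0,0],"grip": 1.5}
    - {"offset": [0,0,0],"twist": [0,0,0],"grip": 1.5}

```text
clock: 21.6
eef_pos: [0.561, 0.1136, 0.0763]
orientation: [0.101, 0.995, -0.0, -0.001]
contact_force: [0.4, 0.1, 2.8]
gripper_width: 0.266
```

Call:
step_arm:
  targets:
    - {"offset": [0,0,0.06],"twist": [0,0,0],"grip": 1.5}
    - {"offset": [0,0,0],"twist": [0,0,0],"grip": 1.5}

```text
clock: 21.85
eef_pos: [0.5611, 0.1136, 0.0763]
orientation: [0.101, 0.995, -0.0, -0.001]
contact_force: [1.1, -0.8, 5.0]
gripper_width: 0.261
```

Seated: z stopped at 0.0763, Fz is rising and the side forces are near zero. Now wind clockwise (+twist), with a small shift to compensate for the axis offset.

Call:
step_arm:
  targets:
    - {"offset": [0,0.015,0],"twist": [0,0,0.1],"grip": 1.5}
    - {"offset": [0,0.015,0],"twist": [0,0,0.1],"grip": 1.5}
    - {"offset": [0,0.015,0],"twist": [0,0,0.1],"grip": 1.5}
    - {"offset": [0,0.015,0],"twist": [0,0,0.1],"grip": 1.5}

```text
clock: 22.35
eef_pos: [0.5619, 0.1142, 0.0763]
orientation: [0.297, 0.955, -0.0, 0.0]
contact_force: [1.9, -1.3, 4.6]
gripper_width: 0.261
```

```bash
cat > t.py <<'E'
from h import *
a=[]
for i in range(2):
    s=read_state();a.append(np.r_[s['contact_force'],s['wrist_torque']]);
    if i<1: grab_frame('top')
p=R.from_quat(s['orientation']).as_matrix();y=np.arctan2(p[1,0],p[0,0])
print('clk',s['clock'],'F',np.round(a,2).tolist(),'yaw',round(y,4),'turned',round((2.94-y)%6.283,4),'eef',np.round(s['eef_pos'],4),'j6',s['joint_pos'][5],s['gripper_width'],'tool F',np.round(p.T@s['contact_force'],1))
E
python3 t.py
```

```text
clk 22.4 F [[1.89, -1.33, 4.64, -0.09, -0.33, 0.38], [2.03, -0.28, 4.7, -0.09, -0.34, 0.28]] yaw 2.5363 turned 0.4037 eef [0.562  0.1142 0.0763] j6 -0.9411256374587934 0.26298090197135376 tool F [-1.8  0.9 -4.7]
```

Call:
step_arm:
  targets:
    - {"offset": [0,0.015,0],"twist": [0,0,0.1],"grip": 1.5}
    - {"offset": [0,0.015,0],"twist": [0,0,0.1],"grip": 1.5}
    - {"offset": [0,0.015,0],"twist": [0,0,0.1],"grip": 1.5}
    - {"offset": [0,0.015,0],"twist": [0,0,0.1],"grip": 1.5}
    - {"offset": [0,0.015,0],"twist": [0,0,0.1],"grip": 1.5}

```text
clock: 23.02
eef_pos: [0.5625, 0.1146, 0.0763]
orientation: [0.523, 0.852, -0.0, 0.0]
contact_force: [1.5, -0.0, 5.2]
gripper_width: 0.261
```

```bash
python3 t.py
```

```text
clk 23.075 F [[1.51, -0.04, 5.24, -0.09, -0.28, 0.44], [1.43, -0.79, 5.87, -0.14, -0.23, 0.3]] yaw 2.0374 turned 0.9026 eef [0.5625 0.1147 0.0763] j6 -0.44144922231341194 0.2613976023957395 tool F [-1.4  0.9 -5.9]
```

Baseline friction while turning is about 0.40 N·m. One more block before the 1.3 rad mark, then slower with checks.

Call:
step_arm:
  targets:
    - {"offset": [0,0.012,0],"twist": [0,0,0.08],"grip": 1.5}
    - {"offset": [0,0.012,0],"twist": [0,0,0.08],"grip": 1.5}
    - {"offset": [0,0.012,0],"twist": [0,0,0.08],"grip": 1.5}
    - {"offset": [0,0.008,0],"twist": [0,0,0.05],"grip": 1.5}
    - {"offset": [0,0.008,0],"twist": [0,0,0.05],"grip": 1.5}
    - {"offset": [0,0.008,0],"twist": [0,0,0.05],"grip": 1.5}

```text
clock: 23.82
eef_pos: [0.5629, 0.1148, 0.0763]
orientation: [0.678, 0.735, -0.0, 0.0]
contact_force: [1.5, -1.6, 5.5]
gripper_width: 0.264
```

```bash
python3 t.py
```

```text
clk 23.875 F [[1.51, -1.57, 5.46, -0.12, -0.3, 0.46], [1.92, -1.73, 6.13, -0.13, -0.18, 0.29]] yaw 1.6508 turned 1.2892 eef [0.563  0.1148 0.0763] j6 -0.054505461685507434 0.26190352337636164 tool F [-1.9  1.8 -6.1]
```

Call:
step_arm:
  targets:
    - {"offset": [0,0.008,0],"twist": [0,0,0.05],"grip": 1.5}
    - {"offset": [0,0.008,0],"twist": [0,0,0.05],"grip": 1.5}
    - {"offset": [0,0.008,0],"twist": [0,0,0.05],"grip": 1.5}

```text
clock: 24.25
eef_pos: [0.5632, 0.1148, 0.0763]
orientation: [0.731, 0.682, -0.0, 0.0]
contact_force: [1.2, 0.4, 5.1]
gripper_width: 0.264
```

```bash
python3 t.py
```

```text
clk 24.3 F [[1.18, 0.43, 5.13, -0.04, -0.23, 0.47], [1.3, -0.83, 4.93, -0.12, -0.22, 0.29]] yaw 1.5007 turned 1.4393 eef [0.5632 0.1148 0.0763] j6 0.09549650887770632 0.2593137727816699 tool F [-0.7  1.4 -4.9]
```

Call:
step_arm:
  targets:
    - {"offset": [0,0.008,0],"twist": [0,0,0.05],"grip": 1.5}
    - {"offset": [0,0.008,0],"twist": [0,0,0.05],"grip": 1.5}
    - {"offset": [0,0.008,0],"twist": [0,0,0.05],"grip": 1.5}

```text
clock: 24.68
eef_pos: [0.5634, 0.1148, 0.0763]
orientation: [0.78, 0.626, -0.0, 0.0]
contact_force: [1.2, -0.0, 5.1]
gripper_width: 0.261
```

```bash
python3 t.py
```

```text
clk 24.725 F [[1.19, -0.01, 5.13, -0.14, -0.23, 0.43], [0.73, -0.39, 6.38, -0.15, -0.16, 0.33]] yaw 1.3507 turned 1.5893 eef [0.5634 0.1148 0.0763] j6 0.2454261767015048 0.2633430711272099 tool F [-0.2  0.8 -6.4]
```

Call:
step_arm:
  targets:
    - {"offset": [0,0.008,0],"twist": [0,0,0.05],"grip": 1.5}
    - {"offset": [0,0.008,0],"twist": [0,0,0.05],"grip": 1.5}
    - {"offset": [0,0.008,0],"twist": [0,0,0.05],"grip": 1.5}

```text
clock: 25.1
eef_pos: [0.5636, 0.1148, 0.0763]
orientation: [0.825, 0.566, -0.0, 0.0]
contact_force: [1.3, 0.1, 6.1]
gripper_width: 0.261
```

```bash
python3 t.py
```

```text
clk 25.15 F [[1.26, 0.11, 6.14, -0.11, -0.2, 0.51], [1.04, -0.89, 5.51, -0.11, -0.19, 0.22]] yaw 1.2008 turned 1.7392 eef [0.5636 0.1148 0.0763] j6 0.39528354538351435 0.25830722597086225 tool F [-0.5  1.3 -5.5]
```

Call:
step_arm:
  targets:
    - {"offset": [0,0.008,0],"twist": [0,0,0.05],"grip": 1.5}
    - {"offset": [0,0.008,0],"twist": [0,0,0.05],"grip": 1.5}

```text
clock: 25.4
eef_pos: [0.5637, 0.1147, 0.0763]
orientation: [0.852, 0.524, -0.0, 0.0]
contact_force: [1.0, 0.0, 5.9]
gripper_width: 0.26
```

```bash
python3 t.py
```

```text
clk 25.45 F [[1.05, 0.01, 5.94, -0.1, -0.18, 0.46], [-0.6, -1.15, 6.16, -0.16, -0.14, 0.26]] yaw 1.1008 turned 1.8392 eef [0.5637 0.1147 0.0763] j6 0.49517885899810676 0.2643205587529388 tool F [-1.3 -0.  -6.2]
```

Call:
step_arm:
  targets:
    - {"offset": [0,0.008,0],"twist": [0,0,0.05],"grip": 1.5}
    - {"offset": [0,0.008,0],"twist": [0,0,0.05],"grip": 1.5}
    - {"offset": [0,0.008,0],"twist": [0,0,0.05],"grip": 1.5}

```text
clock: 25.82
eef_pos: [0.5639, 0.1146, 0.0763]
orientation: [0.889, 0.458, -0.0, 0.0]
contact_force: [1.1, -1.9, 5.2]
gripper_width: 0.262
```

```bash
python3 t.py
```

```text
clk 25.875 F [[1.12, -1.94, 5.25, -0.09, -0.19, 0.42], [1.58, -0.91, 5.54, -0.11, -0.21, 0.37]] yaw 0.9507 turned 1.9893 eef [0.5639 0.1146 0.0763] j6 0.644962434387703 0.26186524611845446 tool F [ 0.2  1.8 -5.5]
```

Call:
step_arm:
  targets:
    - {"offset": [0,0.008,0],"twist": [0,0,0.05],"grip": 1.5}
    - {"offset": [0,0.008,0],"twist": [0,0,0.05],"grip": 1.5}
    - {"offset": [0,0.008,0],"twist": [0,0,0.05],"grip": 1.5}

```text
clock: 26.25
eef_pos: [0.564, 0.1145, 0.0763]
orientation: [0.921, 0.39, -0.0, 0.0]
contact_force: [0.4, 0.3, 6.0]
gripper_width: 0.259
```

```bash
python3 t.py
```

```text
clk 26.3 F [[0.41, 0.26, 6.0, -0.05, -0.12, 0.4], [0.68, -0.54, 5.41, -0.07, -0.12, 0.24]] yaw 0.8007 turned 2.1393 eef [0.5641 0.1145 0.0763] j6 0.7946880634865007 0.2646908504296961 tool F [ 0.1  0.9 -5.4]
```

Call:
step_arm:
  targets:
    - {"offset": [0,0.008,0],"twist": [0,0,0.05],"grip": 1.5}
    - {"offset": [0,0.008,0],"twist": [0,0,0.05],"grip": 1.5}
    - {"offset": [0,0.008,0],"twist": [0,0,0.05],"grip": 1.5}

```text
clock: 26.68
eef_pos: [0.5642, 0.1143, 0.0763]
orientation: [0.947, 0.32, -0.0, 0.0]
contact_force: [0.7, -0.7, 6.2]
gripper_width: 0.26
```

```bash
python3 t.py
```

```text
clk 26.725 F [[0.68, -0.71, 6.22, -0.05, -0.19, 0.48], [1.77, -1.0, 6.08, -0.12, -0.2, 0.38]] yaw 0.6507 turned 2.2893 eef [0.5642 0.1143 0.0763] j6 0.944388333578707 0.2627647234870379 tool F [ 0.8  1.9 -6.1]
```

Call:
step_arm:
  targets:
    - {"offset": [0,0.006,0],"twist": [0,0,0.05],"grip": 1.5}
    - {"offset": [0,0.006,0],"twist": [0,0,0.05],"grip": 1.5}
    - {"offset": [0,0.006,0],"twist": [0,0,0.05],"grip": 1.5}

```text
clock: 27.1
eef_pos: [0.5643, 0.1142, 0.0763]
orientation: [0.969, 0.249, -0.0, 0.0]
contact_force: [0.3, -0.5, 5.5]
gripper_width: 0.257
```

```bash
python3 t.py
```

```text
clk 27.15 F [[0.34, -0.53, 5.51, -0.05, -0.15, 0.56], [1.21, -1.07, 5.31, -0.06, -0.14, 0.38]] yaw 0.5011 turned 2.4389 eef [0.5643 0.1141 0.0763] j6 1.0938531709901917 0.25965986194890267 tool F [ 0.5  1.5 -5.3]
```

Torque is perhaps rising (0.56), so smaller steps now.

Call:
step_arm:
  targets:
    - {"offset": [0,0.005,0],"twist": [0,0,0.03],"grip": 1.5}
    - {"offset": [0,0.005,0],"twist": [0,0,0.03],"grip": 1.5}

```text
clock: 27.4
eef_pos: [0.5643, 0.1141, 0.0763]
orientation: [0.976, 0.22, -0.0, 0.0]
contact_force: [1.0, 0.1, 5.9]
gripper_width: 0.262
```

```bash
python3 t.py
```

```text
clk 27.45 F [[1.0, 0.06, 5.94, -0.06, -0.19, 0.6], [0.53, -0.0, 6.62, -0.08, -0.16, 0.46]] yaw 0.4427 turned 2.4973 eef [0.5643 0.1141 0.0763] j6 1.1521762074417774 0.2650579947611546 tool F [ 0.5  0.2 -6.6]
```

Call:
step_arm:
  targets:
    - {"offset": [0,0.002,0],"twist": [0,0,0.02],"grip": 1.5}

```text
clock: 27.58
eef_pos: [0.5643, 0.1141, 0.0763]
orientation: [0.978, 0.21, -0.0, 0.0]
contact_force: [0.7, -0.9, 5.8]
gripper_width: 0.263
```

```bash
python3 t.py
```

```text
clk 27.625 F [[0.72, -0.85, 5.75, -0.07, -0.17, 0.63], [1.12, 0.06, 6.16, -0.08, -0.15, 0.51]] yaw 0.4235 turned 2.5165 eef [0.5643 0.1141 0.0763] j6 1.171366787738505 0.2620441864607281 tool F [ 1.   0.4 -6.2]
```

Torque is 0.63 against a 0.45 baseline, so about 18–20 N. Stop winding, hold briefly, and unload the twist within the socket play.

Call:
step_arm:
  targets:
    - {"offset": [0,0,0],"twist": [0,0,0],"grip": 1.5}
    - {"offset": [0,0,0],"twist": [0,0,0],"grip": 1.5}
    - {"offset": [0,0,0],"twist": [0,0,-0.03],"grip": 1.5}
    - {"offset": [0,0,0],"twist": [0,0,-0.03],"grip": 1.5}

```text
clock: 28.12
eef_pos: [0.5643, 0.1142, 0.0763]
orientation: [0.971, 0.239, -0.0, -0.0]
contact_force: [0.1, -1.1, 5.4]
gripper_width: 0.26
```

```bash
python3 t.py
```

```text
clk 28.175 F [[0.09, -1.08, 5.44, -0.13, -0.08, -0.05], [0.54, -0.49, 5.54, -0.06, -0.09, 0.04]] yaw 0.4829 turned 2.4571 eef [0.5643 0.1141 0.0763] j6 1.1111124292044938 0.2686960329302698 tool F [ 0.2  0.7 -5.5]
```

Torque is now about zero. Lift straight up.

Call:
step_arm:
  targets:
    - {"offset": [0,0,-0.15],"twist": [0,0,-0.02],"grip": 1.5}
    - {"offset": [0,0,-0.15],"twist": [0,0,0],"grip": 1.5}
    - {"offset": [0,0,-0.15],"twist": [0,0,0],"grip": 1.5}
    - {"offset": [0,0,-0.2],"twist": [0,0,0],"grip": 1.5}

```text
clock: 28.68
eef_pos: [0.5638, 0.1141, 0.0796]
orientation: [0.969, 0.248, -0.0, -0.0]
contact_force: [6.8, 0.4, -7.4]
gripper_width: 0.263
```

```bash
python3 t.py
```

```text
clk 28.725 F [[6.75, 0.39, -7.4, 0.03, -1.27, 0.02], [5.99, -1.53, -6.61, 0.0, -1.14, -0.01]] yaw 0.5004 turned 2.4396 eef [0.5639 0.1142 0.0799] j6 1.093538330273636 0.2646260503687514 tool F [4.5 4.2 6.6]
```

Call:
step_arm:
  targets:
    - {"offset": [0.09,0.05,-0.1],"twist": [0,0,0],"grip": 1.5}
    - {"offset": [0,0,-0.2],"twist": [0,0,0],"grip": 1.5}
    - {"offset": [0,0,-0.2],"twist": [0,0,0],"grip": 1.5}

```text
clock: 29.1
eef_pos: [0.5641, 0.1142, 0.0863]
orientation: [0.969, 0.247, -0.002, -0.0]
contact_force: [0.9, 0.7, -4.5]
gripper_width: 0.26
```

```bash
python3 t.py
```

```text
clk 29.15 F [[0.94, 0.72, -4.51, -0.02, -0.28, 0.03], [1.23, 0.43, -2.49, 0.01, -0.04, -0.06]] yaw 0.5 turned 2.44 eef [0.5643 0.1142 0.0869] j6 1.0942473955982672 0.2631726194186212 tool F [1.3 0.2 2.5]
```

The crank is free of the shaft forces. I'll raise it, carry it back over the mat, and check the clamp on the way.

Call:
step_arm:
  targets:
    - {"offset": [0,0,-0.4],"twist": [0,0,0],"grip": 1.5}
    - {"offset": [0,0,-0.5],"twist": [0,0,0],"grip": 1.5}
    - {"offset": [0,0,-0.6],"twist": [0,0,0],"grip": 1.5}
    - {"offset": [0,0,-1],"twist": [0,0,0],"grip": 1.5}
    - {"offset": [0,0,-3],"twist": [0,0,0],"grip": 1.5}
    - {"offset": [0,0,-4],"twist": [0,0,0],"grip": 1.5}
    - {"offset": [-2.18,3.41,0],"twist": [0,0,0],"grip": 1.5}
    - {"offset": [-2.18,3.41,0],"twist": [0,0,0],"grip": 1.5}
    - {"offset": [-2.18,3.41,0],"twist": [0,0,0],"grip": 1.5}
    - {"offset": [-2.18,3.41,0],"twist": [0,0,0],"grip": 1.5}
    - {"offset": [-2.18,3.41,0],"twist": [0,0,0],"grip": 1.5}
    - {"offset": [-2.18,3.41,0],"twist": [0,0,0],"grip": 1.5}
    - {"offset": [-2.18,3.41,0],"twist": [0,0,0],"grip": 1.5}
    - {"offset": [-2.18,3.41,0],"twist": [0,0,0],"grip": 1.5}
    - {"offset": [0,0,0],"twist": [0,0,0],"grip": 1.5}
    - {"offset": [0,0,0],"twist": [0,0,0],"grip": 1.5}

```text
clock: 31.15
eef_pos: [0.543, -0.2086, 0.1823]
orientation: [0.969, 0.247, 0.0, -0.0]
contact_force: [-0.6, 0.9, -2.2]
gripper_width: 0.263
```

```bash
python3 t.py; python3 - <<'E'
from h import *
f=np.load('top0.npy',allow_pickle=True).item();print('mat topcam',ray(f,T_wc(f),418.5,212,.004))
s=read_state();g=grab_frame('wrist');W=cloud(g,np.array(g['hand_eye']));Z=g['range_z'];hsv=cv2.cvtColor(g['img'],cv2.COLOR_RGB2HSV)
b=(Z>.1)&(Z<.26)&(hsv[...,1]<60)&(hsv[...,2]>120)&(np.abs(W[...,1])<.03)&(W[...,2]>-.06)&(W[...,0]>.019)&(W[...,0]<.05)
print('cw',b.sum(),np.median(W[b],0).round(4))
plan([.542,-.209,.03],.5)
t=grab_frame('top');np.save('top1.npy',t,allow_pickle=True)
a=cv2.resize(f['img'][80:215,235:325],None,fx=4,fy=4,interpolation=2);c=cv2.resize(t['img'][80:215,235:325],None,fx=4,fy=4,interpolation=2);save('clampcmp',np.hstack([a,c]))
E
```

```text
clk 31.2 F [[-0.59, 0.91, -2.2, -0.02, -0.01, -0.0], [1.15, 0.46, -2.92, -0.0, -0.03, 0.06]] yaw 0.5003 turned 2.4397 eef [ 0.543  -0.2081  0.1822] j6 0.5297336172205422 0.26185677715342803 tool F [1.2 0.1 2.9]
mat topcam [ 0.53053832 -0.21544032  0.004     ]
cw 1117 [ 0.0274 -0.001  -0.0328]
clk 31.25 eef [ 0.5431 -0.2078  0.1822] yaw 0.5009 tilt 0.0004 j [-0.54  0.09  1.82  0.    1.23  0.53]
shift(cm) in present axes [-0.15  0.06 15.22] twist 0.0009 shift after twist [-0.15  0.06 15.22]
```

View pics/clampcmp.png

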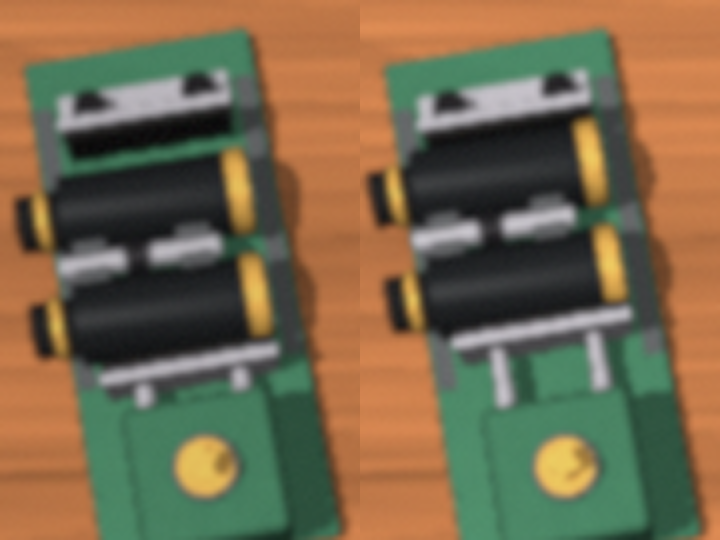

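The comparison shows the binoculars pressed up to the fence rubber (right panel, row ~135), with the jaw following and the shaft in place. Now set the crank down.

Call:
step_arm:
  targets:
    - {"offset": [-0.6,0.3,4],"twist": [0,0,0],"grip": 1.5}
    - {"offset": [0,0,5],"twist": [0,0,0],"grip": 1.5}
    - {"offset": [0,0,5],"twist": [0,0,0],"grip": 1.5}
    - {"offset": [0,0,2.5],"twist": [0,0,0],"grip": 1.5}
    - {"offset": [0,0,1],"twist": [0,0,0],"grip": 1.5}
    - {"offset": [0,0,0.2],"twist": [0,0,0],"grip": 1.5}
    - {"offset": [0,0,0],"twist": [0,0,0],"grip": 1.5}

```text
clock: 32.17
eef_pos: [0.5405, -0.2149, 0.0066]
orientation: [0.969, 0.248, 0.001, 0.001]
contact_force: [0.7, -0.6, -3.3]
gripper_width: 0.265
```

Call:
step_arm:
  targets:
    - {"offset": [0,0,0.1],"twist": [0,0,0],"grip": 1.5}
    - {"offset": [0,0,0.1],"twist": [0,0,0],"grip": 1.5}
    - {"offset": [0,0,0],"twist": [0,0,0],"grip": 1.5}

```text
clock: 32.55
eef_pos: [0.5393, -0.2145, 0.0033]
orientation: [0.969, 0.247, 0.0, 0.0]
contact_force: [0.2, 1.4, -2.7]
gripper_width: 0.264
```

Call:
step_arm:
  targets:
    - {"offset": [0,0,0.1],"twist": [0,0,0],"grip": 1.5}
    - {"offset": [0,0,0.1],"twist": [0,0,0],"grip": 1.5}
    - {"offset": [0,0,0],"twist": [0,0,0],"grip": 1.5}

```text
clock: 32.92
eef_pos: [0.5391, -0.2143, 0.0008]
orientation: [0.969, 0.247, -0.0, -0.0]
contact_force: [-0.4, 0.1, -2.2]
gripper_width: 0.263
```

Call:
step_arm:
  targets:
    - {"offset": [0,0,0.1],"twist": [0,0,0],"grip": 1.5}
    - {"offset": [0,0,0.05],"twist": [0,0,0],"grip": 1.5}
    - {"offset": [0,0,0],"twist": [0,0,0],"grip": 1.5}

```text
clock: 33.3
eef_pos: [0.5393, -0.2145, 0.0004]
orientation: [0.969, 0.247, -0.0, -0.0]
contact_force: [-2.9, 1.1, 5.4]
gripper_width: 0.261
```

Contact: Fz is +5 N at the expected height. Release slowly, then rise.

Call:
step_arm:
  newtons: 40
  targets:
    - {"offset": [0,0,-0.05],"twist": [0,0,0],"grip": 2.5}
    - {"offset": [0,0,0],"twist": [0,0,0],"grip": 3.0}
    - {"offset": [0,0,0],"twist": [0,0,0],"grip": 4.0}
    - {"offset": [0,0,0],"twist": [0,0,0],"grip": 5.0}
    - {"offset": [0,0,0],"twist": [0,0,0],"grip": 5.5}
    - {"offset": [0,0,-0.5],"twist": [0,0,0],"grip": 5.5}
    - {"offset": [0,0,-2],"twist": [0,0,0],"grip": 5.5}
    - {"offset": [0,0,-4],"twist": [0,0,0],"grip": 5.5}
    - {"offset": [0,0,-5],"twist": [0,0,0],"grip": 5.5}
    - {"offset": [0,0,-5],"twist": [0,0,0],"grip": 5.5}
    - {"offset": [0,0,0],"twist": [0,0,0],"grip": 5.5}
    - {"offset": [0,0,0],"twist": [0,0,0],"grip": 5.5}

```text
clock: 34.8
eef_pos: [0.5392, -0.2144, 0.166]
orientation: [0.969, 0.247, 0.0, 0.0]
contact_force: [0.2, -0.8, -1.1]
gripper_width: 0.644
```

```bash
python3 - <<'E'
from h import *
s=read_state();f=grab_frame('wrist');T=T_wc(f,s);W=cloud(f,T);im=f['img'];Z=W[...,2]
print(s['clock'],np.round(s['eef_pos'],3),np.round(s['contact_force'],2),s['gripper_width'])
m=((np.hypot(W[...,0]-.54,W[...,1]+.214)<.035)&(Z>.062)&(Z<.078)).astype(np.uint8)
n,l,st,c=cv2.connectedComponentsWithStats(m);k=1+st[1:,4].argmax();q=W[l==k];print(len(q),q.mean(0),cv2.minAreaRect((q[:,:2]*1000).astype(np.float32)))
A=np.c_[q[:,:2]-q[:,:2].mean(0),np.ones(len(q))];print('slopes',np.linalg.lstsq(A,q[:,2],rcond=None)[0])
hsv=cv2.cvtColor(im,cv2.COLOR_RGB2HSV);mm=(hsv[...,0]>95)&(hsv[...,0]<130)&(hsv[...,2]<90)&(np.hypot(W[...,0]-.535,W[...,1]+.214)<.1)&(np.abs(Z)<.015)
print('mat',mm.sum(),cv2.minAreaRect((W[mm][:,:2]*1000).astype(np.float32)),np.median(Z[mm]))
save('end',im)
for n in['top']:
    a=np.load('top0.npy',allow_pickle=True).item();b=grab_frame('top');A=cloud(a,T_wc(a));B=cloud(b,T_wc(b))
    for nm,u,v,h in[('cup',472,145,22),('wheel',415,136,14),('hinge',212,237,26),('gate',130,180,60)]:
        d=np.abs(a['img'][v-h:v+h,u-h:u+h].astype(int)-b['img'][v-h:v+h,u-h:u+h]).max(-1);print(nm,'changed px',(d>60).sum())
E
```

```text
34.8 [ 0.539 -0.214  0.166] [ 0.2  -0.82 -1.15] 0.6436063863969006
585 [ 0.5396838  -0.21343723  0.06903248] ((538.9146118164062, -213.71438598632812), (23.557767868041992, 22.91121482849121), 29.023386001586914)
slopes [-0.04718865 -0.02526255  0.06903248]
mat 6352 ((533.6844482421875, -213.10577392578125), (127.87687683105469, 127.84270477294922), 86.45526885986328) 0.0033938904537099968
cup changed px 1041
wheel changed px 0
hinge changed px 33
gate changed px 0
```

View pics/end.png

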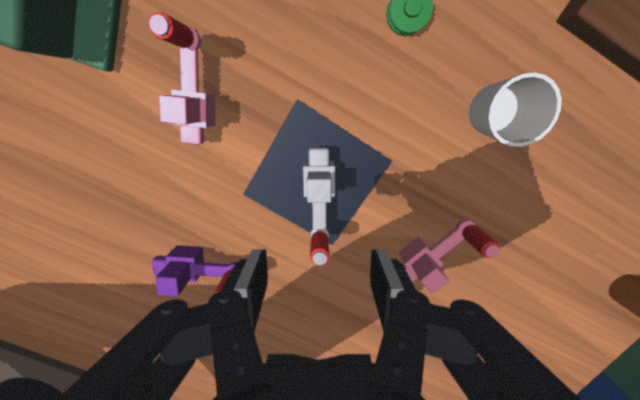

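The crank stands upright on the mat, boss at (318,182) in the picture and about 5 mm from the mat's centre. Its top is at the starting height and the gripper is clear. Handing in.

```bash
python3 -c "
from workcell import close_job
print(close_job())"
```

```text
the job is handed in; nothing more can be done
None
```

I fitted the crank fully onto the square shaft, wound the clamp tight, lifted the crank off and stood it back on its mat. The job was handed in at about 35 s; no verdict is reported, so the results below are from my own checks.

- **Grasp:** The first close missed. The wrist camera's depth showed the real fingertips about 40 mm behind the reported TCP. I corrected for that and the second grasp held.
- **Seating:** The crank went down without jamming, with side forces of about 6 N at most. It stopped firmly with about 5–6 N of downward press.
- **Winding:** I turned it about 2.5 rad. Torque rose from about 0.45 to 0.63 N·m, which suggests a squeeze of roughly 18–20 N. The torque reading is noisy, by about ±4 N. I unloaded the twist to about zero before lifting.
- **Clamp after lifting:** The top view showed the binoculars pressed against the fence and the shaft still in place.
- **Crank at the end:** It stands about 5 mm from the mat's centre, with its boss top at 0.069 m, the same as at the start. The fitted plane of the boss top showed a slope of about 0.05; a similar slope showed on the crank while it was held, so I took it for camera bias.
- **Other objects:** The wheel and gate showed no change between the first and last top images, and the hinge almost none (33 pixels). The cup area did change, which I put down to the arm and its shadow. I did not measure the cup separately, though the fingers stayed about 0.2 m from it.

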